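# Clear the packing board and lay out the cakes

## Task

Before any cake goes on the packing board, take the scraper, sweep all loose chocolate chips off the board's face into its blue crumb trough without touching the chips with the fingers, and put the scraper back standing on its green rest plate. Then lay out all the packed cakes on the board, upright and one to a square, the dark ones on the dark brown squares and the cream ones on the cream yellow squares, each centred on its square and lined up with it. Leave the bottle, the label roll and the red bin where they are.

Things in the scene. Friction and masses are not known exactly. Their poses are not given: they have to be found in the camera images.
- board: Fixed white packing board on a steel stand, face 180 x 260 mm (x, y), its top 40 mm above the table. Origin: centre of its underside, on the table. A steel lip 8 mm wide, 10 mm proud, along each long side (inner faces at x = -90, +90 mm); no lip at the ends (y = -130, +130 mm). Two rows of three printed 74 mm squares: dark brown at x = +42, cream yellow at x = -42 mm.
- trough (a point): Middle of the blue floor of the crumb trough fixed to the board's +y end, axes as the board's. Inside 188 mm (x) by 90 mm (y, from the board's edge at -45 mm to +45 mm), floor 4 mm above the table (36 mm below the board's face), outer walls 50 mm high.
- rest: Fixed green plastic rest plate for the scraper, 135 x 70 x 6 mm (x, y, z). Origin: centre of the underside, on the table.
- scraper: Scraper block, 180 g. White foot 95 x 56 x 22 mm (x, y, z) with a blue upright grip 70 x 22 mm (x, y) above it, from 22 to 74 mm above the underside. Origin: centre of the underside. Take the grip from above across its 22 mm (local y); the broad 95 mm faces of the foot (towards local +y and -y) push the chips.
- sanitiser: Bystander: upright blue bottle, 60 mm across, 150 mm tall. Origin: centre of its foot.
- label_roll: Bystander: paper label roll lying flat, 84 mm across, 50 mm high. Origin: centre of its underside.
- lid_bin: Bystander: open red bin, 80 x 130 x 60 mm. Origin: centre of its underside.
- dark_cake0: Packed cake, dark brown (chocolate), 120 g: a square black tub 62 x 62 x 26 mm with a square clear dome 38 x 38 mm on it (26 to 54 mm above the underside), the dark brown (chocolate) cake showing through. Origin: centre of the underside, z up. Take it by the dome. May be absent.
- dark_cake1: Packed cake, dark brown (chocolate), 120 g: a square black tub 62 x 62 x 26 mm with a square clear dome 38 x 38 mm on it (26 to 54 mm above the underside), the dark brown (chocolate) cake showing through. Origin: centre of the underside, z up. Take it by the dome. May be absent.
- dark_cake2: Packed cake, dark brown (chocolate), 120 g: a square black tub 62 x 62 x 26 mm with a square clear dome 38 x 38 mm on it (26 to 54 mm above the underside), the dark brown (chocolate) cake showing through. Origin: centre of the underside, z up. Take it by the dome. May be absent.
- cream_cake0: Packed cake, cream yellow, 120 g: a square black tub 62 x 62 x 26 mm with a square clear dome 38 x 38 mm on it (26 to 54 mm above the underside), the cream yellow cake showing through. Origin: centre of the underside, z up. Take it by the dome. May be absent.
- cream_cake1: Packed cake, cream yellow, 120 g: a square black tub 62 x 62 x 26 mm with a square clear dome 38 x 38 mm on it (26 to 54 mm above the underside), the cream yellow cake showing through. Origin: centre of the underside, z up. Take it by the dome. May be absent.
- cream_cake2: Packed cake, cream yellow, 120 g: a square black tub 62 x 62 x 26 mm with a square clear dome 38 x 38 mm on it (26 to 54 mm above the underside), the cream yellow cake showing through. Origin: centre of the underside, z up. Take it by the dome. May be absent.
- chip0: Loose chocolate chip, 30 x 22 x 14 mm, 12 g, near black, on the board at the start. Origin: centre of the face it first lies on. May be absent.
- chip1: Loose chocolate chip, 30 x 22 x 14 mm, 12 g, near black, on the board at the start. Origin: centre of the face it first lies on. May be absent.
- chip2: Loose chocolate chip, 30 x 22 x 14 mm, 12 g, near black, on the board at the start. Origin: centre of the face it first lies on. May be absent.
- chip3: Loose chocolate chip, 30 x 22 x 14 mm, 12 g, near black, on the board at the start. Origin: centre of the face it first lies on. May be absent.
- cell_dark0 (a point): Centre of a printed dark brown square on the board's top, number 0 along the board's +y; axes as the board's.
- cell_dark1 (a point): Centre of a printed dark brown square on the board's top, number 1 along the board's +y; axes as the board's.
- cell_dark2 (a point): Centre of a printed dark brown square on the board's top, number 2 along the board's +y; axes as the board's.
- cell_cream0 (a point): Centre of a printed cream yellow square on the board's top, number 0 along the board's +y; axes as the board's.
- cell_cream1 (a point): Centre of a printed cream yellow square on the board's top, number 1 along the board's +y; axes as the board's.
- cell_cream2 (a point): Centre of a printed cream yellow square on the board's top, number 2 along the board's +y; axes as the board's.
Things that resemble listed ones, but are neither listed nor needed, are in the scene too. Leave any turquoise look-alike of the dark_cake1 alone. What is shaped like the chip3 but purple is not meant.

How it is judged (in metres and radians):
On the way, in this order (a step that is already met when the one before it is completed fails the run):
1. the scraper is brought onto the board (y of scraper in the frame of board between -0.15 and 0.16 m and z of scraper in the frame of board below 0.06 m and x of scraper in the frame of board between -0.1 and 0.1 m), for 0.1 s.
2. all chips lie in the crumb trough, with no cake on the board yet (y of chip0 in the frame of board between 0.13 and 0.222 m and x of chip0 in the frame of board between -0.096 and 0.096 m and z of each of chip0, chip1, chip2, chip3 in the frame of board below 0.036 m and y of chip1 in the frame of board between 0.13 and 0.222 m and x of chip1 in the frame of board between -0.096 and 0.096 m and y of chip2 in the frame of board between 0.13 and 0.222 m and x of chip2 in the frame of board between -0.096 and 0.096 m and y of chip3 in the frame of board between 0.13 and 0.222 m and x of chip3 in the frame of board between -0.096 and 0.096 m and (y of dark_cake0 in the frame of board below -0.13 m or x of dark_cake0 in the frame of board below -0.13 m or x of dark_cake0 in the frame of board above 0.13 m) and (y of dark_cake1 in the frame of board below -0.13 m or x of dark_cake1 in the frame of board below -0.13 m or x of dark_cake1 in the frame of board above 0.13 m) and (y of dark_cake2 in the frame of board below -0.13 m or x of dark_cake2 in the frame of board below -0.13 m or x of dark_cake2 in the frame of board above 0.13 m) and (y of cream_cake0 in the frame of board below -0.13 m or x of cream_cake0 in the frame of board below -0.13 m or x of cream_cake0 in the frame of board above 0.13 m) and (y of cream_cake1 in the frame of board below -0.13 m or x of cream_cake1 in the frame of board below -0.13 m or x of cream_cake1 in the frame of board above 0.13 m) and (y of cream_cake2 in the frame of board below -0.13 m or x of cream_cake2 in the frame of board below -0.13 m or x of cream_cake2 in the frame of board above 0.13 m)), for 0.2 s.
3. the scraper stands on its rest again, with no cake on the board yet (horizontal distance between scraper and rest below 0.025 m and angle between scraper's own z axis and vertical below 0.1 rad and z of scraper in the frame of rest between 0.002 and 0.012 m and linear speed of scraper below 0.02 m/s and contact force between the fingers and scraper below 0.1 N and (y of dark_cake0 in the frame of board below -0.13 m or x of dark_cake0 in the frame of board below -0.13 m or x of dark_cake0 in the frame of board above 0.13 m) and (y of dark_cake1 in the frame of board below -0.13 m or x of dark_cake1 in the frame of board below -0.13 m or x of dark_cake1 in the frame of board above 0.13 m) and (y of dark_cake2 in the frame of board below -0.13 m or x of dark_cake2 in the frame of board below -0.13 m or x of dark_cake2 in the frame of board above 0.13 m) and (y of cream_cake0 in the frame of board below -0.13 m or x of cream_cake0 in the frame of board below -0.13 m or x of cream_cake0 in the frame of board above 0.13 m) and (y of cream_cake1 in the frame of board below -0.13 m or x of cream_cake1 in the frame of board below -0.13 m or x of cream_cake1 in the frame of board above 0.13 m) and (y of cream_cake2 in the frame of board below -0.13 m or x of cream_cake2 in the frame of board below -0.13 m or x of cream_cake2 in the frame of board above 0.13 m)), for 0.2 s.
4. every cake stands in a square of its colour ((horizontal distance between dark_cake0 and cell_dark0 below 0.012 m or horizontal distance between dark_cake0 and cell_dark1 below 0.012 m or horizontal distance between dark_cake0 and cell_dark2 below 0.012 m) and (angle between the x axis of dark_cake0 and the x axis of board, either way round below 0.17 rad or angle between the x axis of dark_cake0 and the y axis of board, either way round below 0.17 rad) and z of dark_cake0 in the frame of board between 0.034 and 0.046 m and angle between each of dark_cake0, dark_cake1, dark_cake2, cream_cake0, cream_cake1, cream_cake2's own z axis and vertical below 0.1 rad and linear speed of each of dark_cake0, dark_cake1, dark_cake2, cream_cake0, cream_cake1, cream_cake2 below 0.02 m/s and (horizontal distance between dark_cake1 and cell_dark0 below 0.012 m or horizontal distance between dark_cake1 and cell_dark1 below 0.012 m or horizontal distance between dark_cake1 and cell_dark2 below 0.012 m) and (angle between the x axis of dark_cake1 and the x axis of board, either way round below 0.17 rad or angle between the x axis of dark_cake1 and the y axis of board, either way round below 0.17 rad) and z of dark_cake1 in the frame of board between 0.034 and 0.046 m and (horizontal distance between dark_cake2 and cell_dark0 below 0.012 m or horizontal distance between dark_cake2 and cell_dark1 below 0.012 m or horizontal distance between dark_cake2 and cell_dark2 below 0.012 m) and (angle between the x axis of dark_cake2 and the x axis of board, either way round below 0.17 rad or angle between the x axis of dark_cake2 and the y axis of board, either way round below 0.17 rad) and z of dark_cake2 in the frame of board between 0.034 and 0.046 m and (horizontal distance between cream_cake0 and cell_cream0 below 0.012 m or horizontal distance between cream_cake0 and cell_cream1 below 0.012 m or horizontal distance between cream_cake0 and cell_cream2 below 0.012 m) and (angle between the x axis of cream_cake0 and the x axis of board, either way round below 0.17 rad or angle between the x axis of cream_cake0 and the y axis of board, either way round below 0.17 rad) and z of cream_cake0 in the frame of board between 0.034 and 0.046 m and (horizontal distance between cream_cake1 and cell_cream0 below 0.012 m or horizontal distance between cream_cake1 and cell_cream1 below 0.012 m or horizontal distance between cream_cake1 and cell_cream2 below 0.012 m) and (angle between the x axis of cream_cake1 and the x axis of board, either way round below 0.17 rad or angle between the x axis of cream_cake1 and the y axis of board, either way round below 0.17 rad) and z of cream_cake1 in the frame of board between 0.034 and 0.046 m and (horizontal distance between cream_cake2 and cell_cream0 below 0.012 m or horizontal distance between cream_cake2 and cell_cream1 below 0.012 m or horizontal distance between cream_cake2 and cell_cream2 below 0.012 m) and (angle between the x axis of cream_cake2 and the x axis of board, either way round below 0.17 rad or angle between the x axis of cream_cake2 and the y axis of board, either way round below 0.17 rad) and z of cream_cake2 in the frame of board between 0.034 and 0.046 m), for 0.2 s.
At the end, for the whole second after the job is handed in: Every cake present stands upright on the board with its centre within 12 mm of the centre of a square of its own colour and its sides within 0.17 rad of the board's; every chip lies in the crumb trough; the scraper stands upright on its rest plate, within 25 mm of its centre; all at rest (all of step 4 and y of chip0 in the frame of board between 0.13 and 0.222 m and x of chip0 in the frame of board between -0.096 and 0.096 m and z of each of chip0, chip1, chip2, chip3 in the frame of board below 0.036 m and y of chip1 in the frame of board between 0.13 and 0.222 m and x of chip1 in the frame of board between -0.096 and 0.096 m and y of chip2 in the frame of board between 0.13 and 0.222 m and x of chip2 in the frame of board between -0.096 and 0.096 m and y of chip3 in the frame of board between 0.13 and 0.222 m and x of chip3 in the frame of board between -0.096 and 0.096 m and horizontal distance between scraper and rest below 0.025 m and angle between scraper's own z axis and vertical below 0.1 rad and z of scraper in the frame of rest between 0.002 and 0.012 m and linear speed of scraper below 0.02 m/s); the robot touches nothing.
It fails at once if a chip is touched by the fingers (contact force between the fingers and chip0 above 0.5 N or contact force between the fingers and chip1 above 0.5 N or contact force between the fingers and chip2 above 0.5 N or contact force between the fingers and chip3 above 0.5 N).
It fails at once if a bystander (bottle, label roll, bin) is moved by more than 20 mm (distance of any of sanitiser, label_roll, lid_bin from where it was at the start of the episode above 0.02 m).
Of dark_cake0, dark_cake1, dark_cake2, cream_cake0, cream_cake1, cream_cake2 only 4 to 6 are there at a start; the rules pass over those that are not, and their reading is None.
Of chip0, chip1, chip2, chip3 only 2 to 4 are there at a start; the rules pass over those that are not, and their reading is None.
At some moment in a run one of dark_cake0, dark_cake1, dark_cake2, cream_cake0, cream_cake1, cream_cake2 may be knocked a few centimetres aside while the robot is not near it.
Once in a run the grip may slacken for a moment while it holds something.
It also fails if it takes over 208 s, if anything falls off the work surface, if the arm or the gripper's body presses on something with over 40 N, if the wrist force passes 120 N, or if a joint passes its speed limit or range.

## Robot

A 6-joint arm with a two-finger parallel gripper is mounted at the origin on the work surface. World frame = base frame: x ahead of the robot, y to its left, z up, the work surface at z = 0. Lengths are in m, angles in degrees, forces in N, time in s.
With the tool pointing down it reaches from about 0.4 to 0.825 m from the base axis. Payload 7 kg.
Tool frame: the origin (TCP) lies on the front face of the gripper's body, between the roots of the fingers; the fingertips stand 66 mm ahead of it and the grasp point (between the pads) lies 47 mm ahead of it (ctrl.grasp_offset is the z of the grasp point in the tool frame, in m); z points along the fingers, y is the direction in which the jaws open and shut (so a half turn about z gives the same grasp; the last joint's range is limited). The gripper opens to 88 mm and grips with 3 to 60 N. Pads are 19 mm wide; open, the fingers measure 130 mm over their backs; the gripper's body (78 mm by 193 mm) begins 47 mm behind the grasp point.
Start: joints at [85.262, 20.546, 0.682, 0, -70.136, -16.507], TCP at [0.245, 0.629, 0.292] pointing down, gripper open.
Joint ranges: [-176.03, 176.03], [-82.01, 121.73], [-58.28, 71.71], [-173.87, 95.51], [-174.79, -0.11], [-173.66, 173.66]. Speed limits (degrees/s): [136.94, 136.94, 172.46, 180, 180, 180].

## Interface

Orientations are given as [roll, pitch, yaw] about the fixed x, y, z axes, in that order (R = Rz(yaw) Ry(pitch) Rx(roll)).
In Python, from plant import ctrl gives the robot as it stands.
- The arm moves only by the shell command python3 -m creep 'ROWS'. ROWS is JSON, a list of rows, each a list of 7 numbers: the turn, a rotation vector about the tool's x, y, z in rad, then the shift along the tool's x, y, z in m, then the opening, from 0 (shut) to 1 (fully open). In form: [[wx, wy, wz, dx, dy, dz, grip], ...]. A call has 1 to 12 rows; each row is the pose to reach, as a shift and turn from the pose commanded when the call began, along the tool's axes at that moment; what a row does not reach only later rows make up. A row lasts 1/12 s, in which the tool goes at most 41.7 mm and 7.16 degrees, less where a joint would pass 70% of its speed; a pose out of reach is approached as far as the arm can. A call with a gripper value outside its range is refused whole. The fingers move at their own pace and stop on an object; the grip force is fixed at half the most. Time passes only in rows, so rows that repeat a pose let the fingers close. It gives the time, the measured TCP pose, the force and the opening at its end, in the units of the state.
- ctrl.get_obs(): the state, without advancing time (a new reading comes with each control period).
- ctrl.snapshot(name): name is "scene" or "side" or "wrist"; returns the picture (384x512x3 uint8, blue, green, red); there is no depth.
- ctrl.camera_model(name): a dict with "K" (3x3 intrinsics, pixels), "distortion" ([k1, k2, p1, p2, k3] as OpenCV has them; the pictures are not rectified), "rvec" (rotation vector, rad) and "tvec" (3), from world to camera coordinates, as OpenCV has them. Camera axes: x right, y down, z forward; pixel columns grow to the right and rows downward; lengths in m; the calibration is good to about 2 mm. A picture is of the moment at which its call begins: read the wrist's pose just before it. camera_model takes no time and is no camera call; for the wrist camera it gives the pose at the moment of the call.
- ctrl.close_job(): hands the job in, once; it reports no verdict.
The state is a dict: "clock": time; "joint_pos": joint angles; "qvel": joint speeds; "tau": joint torques, N m; "tool_pos": TCP position; "orientation": TCP orientation; "force": force on the tool from outside, world axes, zero at the start; "moment": the same for the moment, N m; "opening": finger opening in m.
Only numpy, scipy, OpenCV 4.12 (cv2) and the standard library are available. Lean on these libraries where they do the work, as an engineer would, in place of code of your own. Each camera call takes 0.05 s, during which the arm holds its last target.

## Working session

There is one attempt and no reset: what is moved stays moved. The work goes in short steps, Python scripts to look and compute and a shell command to move; the robot and the scene stay as the last step left them, time stands still between calls to the robot, and variables do not carry over. Pictures are saved under pics/ and viewed, and the job is handed in when it is done.

```bash
ls; mkdir -p pics; python3 - <<'E'
from plant import ctrl
import cv2
o=ctrl.get_obs(); print(o)
for n in ("scene","side","wrist"):
    m=ctrl.camera_model(n); print(n,m)
    cv2.imwrite(f"pics/{n}0.png",ctrl.snapshot(n))
E
```

```text
pics
{'clock': 0.0, 'joint_pos': array([ 8.52625552e+01,  2.05902711e+01,  6.32974206e-01, -2.03456908e-02,
       -7.01355879e+01, -1.65076248e+01]), 'qvel': array([-0.05393694, -0.00884262,  0.00091511, -0.01107978, -0.00987445,
       -0.03808336]), 'tau': array([-1.44530886e-04, -5.82714021e+01,  2.93043727e+01,  6.99717969e+00,
        6.93194437e-03, -1.75071955e-04]), 'tool_pos': array([0.24446001, 0.62876028, 0.29122895]), 'orientation': array([ 1.79905509e+02, -8.05724156e-03, -2.12519919e+01]), 'force': array([0.20045457, 0.01882391, 0.52808066]), 'moment': array([-0.0066598 , -0.01460388,  0.01947027]), 'opening': 0.08782959591083048}
scene {'K': array([[471.17654611,   0.        , 252.45916374],
       [  0.        , 471.17654611, 186.52698653],
       [  0.        ,   0.        ,   1.        ]]), 'distortion': array([-0.04947153,  0.        ,  0.        ,  0.        ,  0.        ]), 'rvec': array([ 2.14624047,  1.48478224, -0.4636959 ]), 'tvec': array([-0.22389787, -0.44424595,  1.79202994])}
side {'K': array([[423.89180755,   0.        , 252.6597774 ],
       [  0.        , 423.89180755, 190.2464854 ],
       [  0.        ,   0.        ,   1.        ]]), 'distortion': array([-0.01738951,  0.        ,  0.        ,  0.        ,  0.        ]), 'rvec': array([ 0.35780411, -2.80110153,  1.12257708]), 'tvec': array([0.60333676, 0.11948771, 0.98976944])}
wrist {'K': array([[340.95004657,   0.        , 252.83124684],
       [  0.        , 340.95004657, 200.11663125],
       [  0.        ,   0.        ,   1.        ]]), 'distortion': array([-0.05223097,  0.        ,  0.        ,  0.        ,  0.        ]), 'rvec': array([-1.66805281,  2.43930316,  0.35295179]), 'tvec': array([ 0.67357808, -0.03574006,  0.39185492])}
```

View pics/scene0.png

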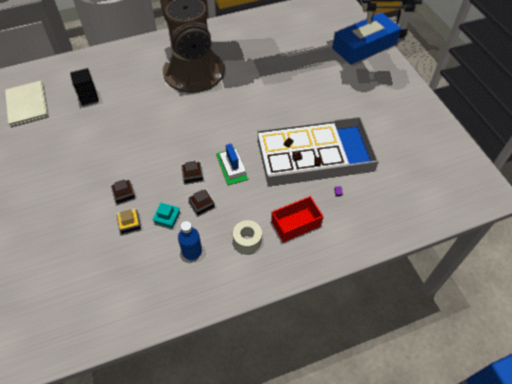

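View pics/side0.png

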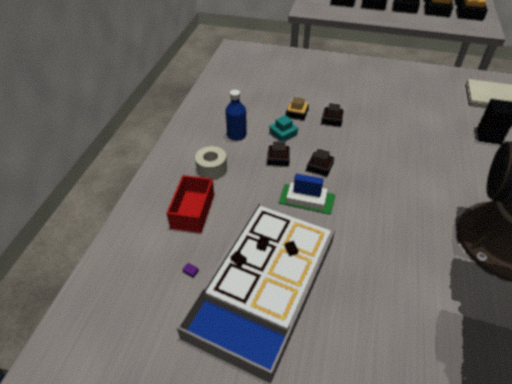

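View pics/wrist0.png

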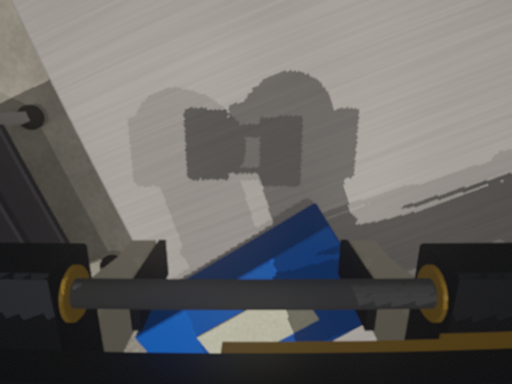

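The scene view shows three dark cakes at (192,172), (202,202) and (122,191), and one cream cake at (128,221). The turquoise look-alike is at (166,215), and the scraper on its rest is at (232,163). The board is around (300,150), with the blue trough on its right. Three chips lie on it, at (289,142), (297,156) and (318,161). The purple look-alike chip is at (338,191).

```bash
cat > h.py <<'E'
import numpy as np, cv2, sys
from plant import ctrl
from scipy.spatial.transform import Rotation as Ro
def ray(m,px):
    px=np.array(px,float).reshape(-1,1,2)
    u=cv2.undistortPoints(px,m["K"],m["distortion"]).reshape(-1,2)
    R=cv2.Rodrigues(m["rvec"])[0]; t=np.array(m["tvec"]).ravel()
    d=np.c_[u,np.ones(len(u))]@R
    return -R.T@t, d
def onz(m,px,z):
    c,d=ray(m,px); s=(z-c[2])/d[:,2]
    return c+d*s[:,None]
def proj(m,P):
    return cv2.projectPoints(np.array(P,float).reshape(-1,1,3),m["rvec"],m["tvec"],m["K"],m["distortion"])[0].reshape(-1,2)
def blobs(im,lo,hi,amin=15):
    h=cv2.cvtColor(im,cv2.COLOR_BGR2HSV); k=cv2.inRange(h,np.array(lo),np.array(hi))
    n,l,s,c=cv2.connectedComponentsWithStats(k)
    return [(c[i].round(1),s[i].tolist()) for i in range(1,n) if s[i,4]>=amin],k
E
python3 - <<'E'
import cv2
im=cv2.imread("pics/scene0.png"); cv2.imwrite("pics/sc_a.png",cv2.resize(im[100:260,100:390],None,fx=2.75,fy=2.75,interpolation=cv2.INTER_CUBIC))
im=cv2.imread("pics/side0.png"); cv2.imwrite("pics/si_a.png",cv2.resize(im[195:380,160:350],None,fx=3.2,fy=3.2,interpolation=cv2.INTER_CUBIC))
cv2.imwrite("pics/si_b.png",cv2.resize(im[80:220,160:360],None,fx=4,fy=4,interpolation=cv2.INTER_CUBIC))
E
```

```text
(no output)
```

View pics/sc_a.png

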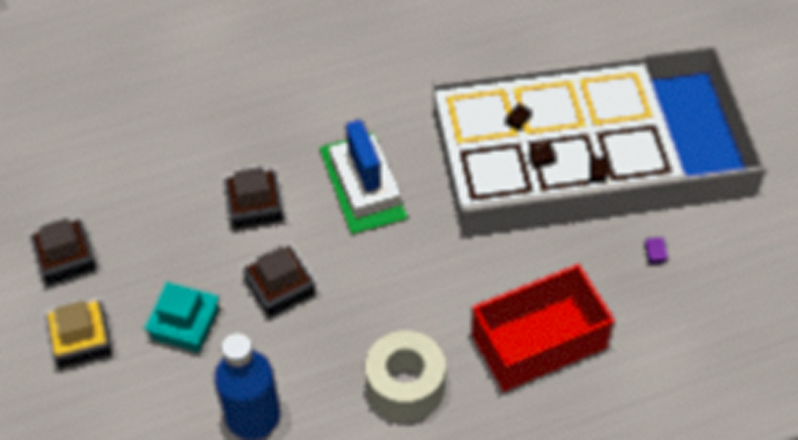

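View pics/si_a.png

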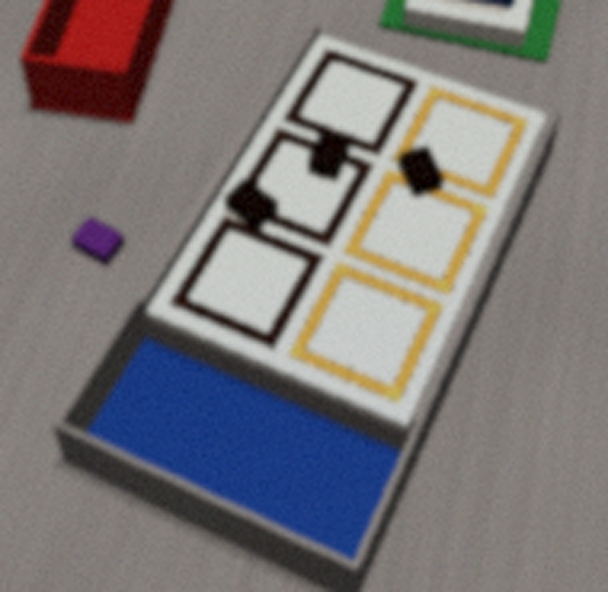

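View pics/si_b.png

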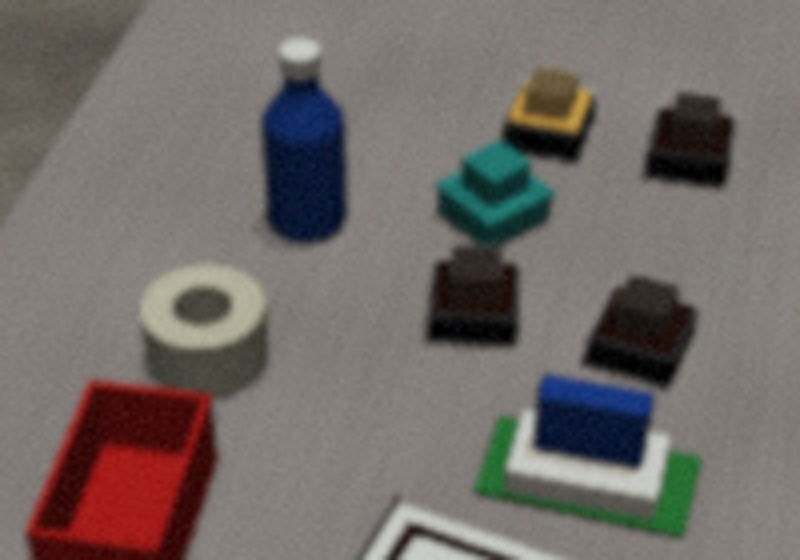

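```bash
python3 - <<'E'
from h import *
S=ctrl.camera_model("scene"); D=ctrl.camera_model("side")
a=cv2.imread("pics/scene0.png"); b=cv2.imread("pics/side0.png")
def show(n,im,m,lo,hi,z,amin=15):
    bl,_=blobs(im,lo,hi,amin)
    for c,s in bl: print(n,c,s, onz(m,c,z)[0].round(4))
for n,im,m in (("scene",a,S),("side",b,D)):
    show(n+" yellow",im,m,(15,90,110),(32,255,255),.04)
    show(n+" teal",im,m,(80,90,60),(95,255,255),.04)
    show(n+" green",im,m,(55,90,50),(75,255,255),.006)
    show(n+" blue",im,m,(105,120,60),(125,255,255),.004,40)
    show(n+" red",im,m,(0,150,60),(6,255,255),.03,60)
    show(n+" purple",im,m,(130,90,60),(160,255,255),.01)
    show(n+" black",im,m,(0,0,0),(179,255,45),.04,25)
# eyeballed points in side crop: trough inner floor corners etc
f=lambda x,y:(160+x/3.2,195+y/3.2)
pts=[f(325,52),f(414,82),f(316,262),f(272,345),f(178,298),f(427,88),f(525,120),f(404,397),f(295,350)]
print(onz(D,pts,.04).round(4))
g=lambda x,y:(100+x/2.75,100+y/2.75)
pts=[g(464,151),g(519,142),g(530,191),g(475,198),g(447,96),g(505,91),g(634,73),g(649,119),g(655,127),g(671,172),g(612,182)]
print(onz(S,pts,.04).round(4))
E
```

```text
scene yellow [223.1   0.5] [219, 0, 11, 3, 19] [-0.3291  0.2302  0.04  ]
scene yellow [393.    3.7] [387, 3, 12, 2, 15] [-0.0578  0.8954  0.04  ]
scene yellow [323.3 135.5] [311, 126, 26, 20, 134] [0.5008 0.3009 0.04  ]
scene yellow [300.  138.5] [287, 129, 26, 20, 124] [0.4855 0.2236 0.04  ]
scene yellow [273.7 141.9] [262, 133, 26, 19, 129] [0.4684 0.1373 0.04  ]
scene yellow [127.4 218.6] [117, 209, 22, 21, 303] [ 0.5866 -0.3724  0.04  ]
scene teal [165.9 214.7] [153, 202, 27, 26, 471] [ 0.6135 -0.263   0.04  ]
scene green [230.5 173.7] [216, 153, 32, 32, 201] [ 0.516  -0.0299  0.006 ]
scene blue [365.7  39.5] [333, 13, 68, 51, 1781] [0.0737 0.7    0.004 ]
scene blue [353.4 144.7] [337, 126, 34, 38, 785] [0.5465 0.3956 0.004 ]
scene blue [231.9 155.8] [226, 144, 12, 25, 181] [ 0.4474 -0.0013  0.004 ]
scene blue [190.  244.2] [179, 228, 22, 32, 517] [ 0.7123 -0.2225  0.004 ]
scene blue [494.3 372.9] [467, 354, 45, 30, 816] [1.3326 0.3873 0.004 ]
scene red [296.3 218.4] [272, 196, 51, 46, 1430] [0.755  0.0932 0.03  ]
scene purple [338.2 190.8] [335, 187, 8, 9, 59] [0.6995 0.2614 0.0
[... 3436 characters left out ...]
0.04  ]
side black [485.3 350.8] [462, 318, 50, 66, 1569] [0.1007 0.3141 0.04  ]
side black [507.2 372.4] [503, 365, 9, 15, 41] [0.0672 0.346  0.04  ]
side black [  1.5 373.6] [0, 369, 5, 11, 37] [0.9351 0.5737 0.04  ]
[[0.5786 0.0877 0.04  ]
 [0.5089 0.0997 0.04  ]
 [0.5408 0.2646 0.04  ]
 [0.5527 0.3293 0.04  ]
 [0.6196 0.3124 0.04  ]
 [0.4987 0.1029 0.04  ]
 [0.4258 0.1145 0.04  ]
 [0.4663 0.3429 0.04  ]
 [0.538  0.3291 0.04  ]]
[[0.5129 0.1021 0.04  ]
 [0.5232 0.1672 0.04  ]
 [0.5932 0.1509 0.04  ]
 [0.5803 0.0886 0.04  ]
 [0.4276 0.1141 0.04  ]
 [0.4449 0.1823 0.04  ]
 [0.4737 0.3407 0.04  ]
 [0.5455 0.3253 0.04  ]
 [0.559  0.3265 0.04  ]
 [0.6256 0.3138 0.04  ]
 [0.6146 0.2439 0.04  ]]
```

```bash
cat >> h.py <<'E'
def tool():
    o=ctrl.get_obs(); return np.array(o["tool_pos"]),Ro.from_euler("xyz",o["orientation"],degrees=True),o
def delta(pos,yaw):
    p,R,o=tool()
    Rt=Ro.from_euler("xyz",[180,0,yaw],degrees=True)
    Rt2=Ro.from_euler("xyz",[180,0,yaw+180],degrees=True)
    d=R.inv().apply(np.array(pos)-p)
    w=(R.inv()*Rt).as_rotvec()
    w2=(R.inv()*Rt2).as_rotvec()
    print("shift",d.round(4),"turn",w.round(3),"| alt",w2.round(3),"j6",o["joint_pos"][5].round(1),"grip",round(o["opening"],4))
E
python3 - <<'E'
from h import *
m=ctrl.camera_model("wrist"); R=cv2.Rodrigues(m["rvec"])[0]; c=-R.T@m["tvec"]
p,T,o=tool(); print("cam in tool",T.inv().apply(c-p).round(4)); print((T.inv().as_matrix()@R.T).round(3))
S=ctrl.camera_model("scene"); D=ctrl.camera_model("side")
g=lambda x,y:(100+x/2.75,100+y/2.75); f=lambda x,y:(160+x/4,80+y/4)
print("grip top scene",onz(S,[g(352,122),g(373,155)],.074).round(3).tolist())
print("grip top side",onz(D,[f(541,380),f(652,393)],.074).round(3).tolist())
print("rest scene",onz(S,[g(320,147),g(355,232),g(408,215)],.006).round(3).tolist())
print("rest side",onz(D,[f(478,493),f(685,533),f(702,456),f(497,418)],.006).round(3).tolist())
# cakes: dome tops z .054
print("domes scene",onz(S,[g(250,183),g(61,236),g(277,264),g(76,320)],.052).round(3).tolist())
print("domes side",onz(D,[f(477,258),f(654,293),f(698,105),f(556,80)],.052).round(3).tolist())
delta([.45,0,.32],-11.5)
E
```

```text
cam in tool [ 0.0776  0.0001 -0.0924]
[[ 0.    -0.958 -0.286]
 [ 1.    -0.     0.001]
 [-0.002 -0.286  0.958]]
grip top scene [[0.453, -0.013, 0.074], [0.507, -0.007, 0.074]]
grip top side [[0.52, -0.019, 0.074], [0.452, -0.024, 0.074]]
rest scene [[0.421, -0.046, 0.006], [0.554, -0.048, 0.006], [0.553, 0.017, 0.006]]
rest side [[0.548, 0.022, 0.006], [0.417, 0.023, 0.006], [0.415, -0.045, 0.006], [0.55, -0.046, 0.006]]
domes scene [[0.479, -0.145, 0.052], [0.475, -0.362, 0.052], [0.595, -0.149, 0.052], [0.587, -0.369, 0.052]]
domes side [[0.587, -0.148, 0.052], [0.465, -0.142, 0.052], [0.463, -0.364, 0.052], [0.573, -0.37, 0.052]]
shift [ 0.4194  0.5117 -0.0278] turn [ 0.001 -0.    -0.17 ] | alt [-0.000e+00 -2.000e-03  2.971e+00] j6 -16.5 grip 0.0875
```

```bash
python3 -m creep '[[0,0,0,0.04,0.04,-0.03,1],[0,0,-0.1,0.2,0.2,-0.03,1],[0,0,-0.17,0.4,0.4,-0.03,1],[0,0,-0.17,0.44,0.45,-0.03,1],[0,0,-0.17,0.44,0.45,-0.03,1],[0,0,-0.17,0.44,0.45,-0.03,1],[0,0,-0.17,0.44,0.45,-0.03,1],[0,0,-0.17,0.44,0.45,-0.03,1],[0,0,-0.17,0.44,0.45,-0.03,1],[0,0,-0.17,0.44,0.45,-0.03,1],[0,0,-0.17,0.44,0.45,-0.03,1],[0,0,-0.17,0.44,0.45,-0.03,1]]'; python3 - <<'E'
from h import *
print(tool()[0],tool()[2]["orientation"])
delta([.49,.08,.34],-11.5)
E
```

```text
clock: 1.15
tool_pos: [0.4393, 0.1719, 0.3203]
orientation: [-180.0, -0.0, -11.5]
force: [0.7, 1.2, -0.4]
opening: 0.0877
[0.43932335 0.17188549 0.32032997] [-1.79967054e+02 -1.72075937e-02 -1.14781890e+01]
shift [ 0.068   0.08   -0.0197] turn [-0.001 -0.     0.   ] | alt [ 0.000e+00 -1.000e-03 -3.141e+00] j6 33.2 grip 0.0877
```

```bash
python3 -m creep '[[0,0,0,0.03,0.03,-0.02,1],[0,0,0,0.068,0.08,-0.02,1],[0,0,0,0.068,0.08,-0.02,1],[0,0,0,0.068,0.08,-0.02,1],[0,0,0,0.068,0.08,-0.02,1],[0,0,0,0.068,0.08,-0.02,1]]'; python3 - <<'E'
from h import *
import pickle
m=ctrl.camera_model("wrist"); pickle.dump(m,open("w1.pkl","wb"))
im=ctrl.snapshot("wrist"); cv2.imwrite("pics/w1.png",im); cv2.imwrite("pics/w1b.png",cv2.resize(im,None,fx=1.5,fy=1.5,interpolation=cv2.INTER_CUBIC))
E
```

```text
clock: 1.65
tool_pos: [0.4897, 0.0819, 0.3398]
orientation: [180.0, 0.0, -11.6]
force: [-0.3, -0.0, 0.8]
opening: 0.0878
```

View pics/w1b.png

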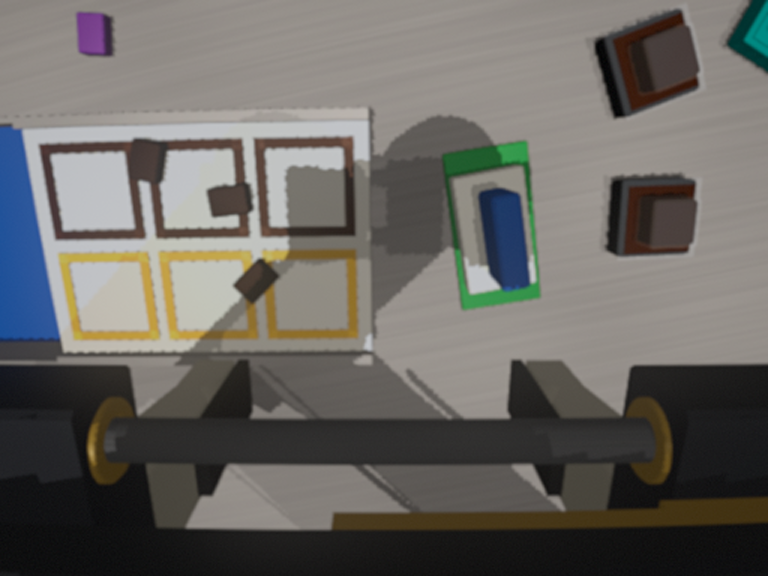

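```bash
python3 - <<'E'
from h import *
im=cv2.imread("pics/w1.png"); cv2.imwrite("pics/w1c.png",cv2.resize(im[85:215,285:375],None,fx=4.5,fy=4.5,interpolation=cv2.INTER_CUBIC))
E
```

```text
(no output)
```

View pics/w1c.png

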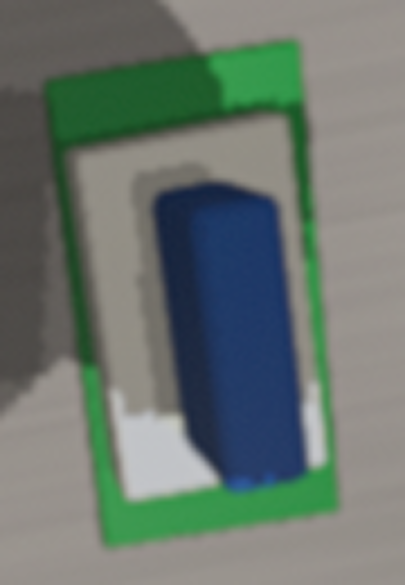

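```bash
cat >> h.py <<'E'
def fit(local,world):
    """2D rigid fit local->world: returns centre, yaw deg, residuals mm"""
    L=np.array(local,float);W=np.array(world,float)[:,:2]
    lc,wc=L.mean(0),W.mean(0); A=(L-lc); B=(W-wc)
    th=np.arctan2((A[:,0]*B[:,1]-A[:,1]*B[:,0]).sum(),(A*B).sum())
    R=np.array([[np.cos(th),-np.sin(th)],[np.sin(th),np.cos(th)]])
    t=wc-R@lc; return t.round(4),round(np.degrees(th),2),(np.linalg.norm(W-(L@R.T+t),axis=1)*1e3).round(1)
E
python3 - <<'E'
from h import *
import pickle
m=pickle.load(open("w1.pkl","rb")); im=cv2.imread("pics/w1.png")
# yellow rects
h=cv2.cvtColor(im,cv2.COLOR_BGR2HSV); k=cv2.inRange(h,(15,90,90),(32,255,255))
k=cv2.morphologyEx(k,cv2.MORPH_CLOSE,np.ones((3,3)))
cs,_=cv2.findContours(k,cv2.RETR_EXTERNAL,cv2.CHAIN_APPROX_NONE)
for c in cs:
    if cv2.contourArea(c)>1500: print("yellow",onz(m,[cv2.minAreaRect(c)[0]],.04).round(4), cv2.minAreaRect(c))
e=lambda P:[(x/1.5,y/1.5) for x,y in P]
q=37;loc=[];pix=[]
# tool view: image right = world -y, up = +x
sq={ (42,84):[(41,145),(133,141),(144,238),(55,240)],(42,-84):[(256,140),(352,138),(356,234),(265,237)],(42,0):[(152,141),(243,140),(248,235),(158,238)],
 (-42,84):[(60,254),(150,252),(158,338),(73,340)],(-42,0):[(161,254),(250,251),(257,338),(168,340)],(-42,-84):[(265,252),(355,250),(357,337),(270,339)]}
for (cx,cy),P in sq.items():
    loc+=[(cx+q,cy+q),(cx+q,cy-q),(cx-q,cy-q),(cx-q,cy+q)]; pix+=P
W=onz(m,e(P:=pix),.04); print("board",fit(np.array(loc)/1e3,W))
g=lambda P:[(285+x/4.5,85+y/4.5) for x,y in P]
R=lambda a,b:np.array([(a,b),(a,-b),(-a,-b),(-a,b)])/2e3
print("rest",fit(R(135,70),onz(m,g([(45,82),(298,40),(339,508),(106,546)]),.006)))
print("foot",fit(R(95,56),onz(m,g([(66,148),(292,113),(327,465),(125,500)]),.022)))
print("grip",fit(R(70,22),onz(m,g([(192,207),(276,207),(305,475),(225,487)]),.074)))
for n,P in (("chip",[(147,161),(229,200),(257,280)]),): print(n,onz(m,e(P),.05).round(4))
E
```

```text
yellow [[0.4982 0.3036 0.04  ]] ((72.05567169189453, 197.39407348632812), (58.26331329345703, 64.8661880493164), 88.66777801513672)
board (array([0.5224, 0.2137]), np.float64(-11.21), array([3.4, 0.8, 0.8, 1.4, 1.6, 4.2, 3.4, 1.2, 5.2, 1.3, 3. , 1.1, 3.7,
       3.2, 1.5, 1.1, 2.7, 1.5, 1.8, 1.7, 1.3, 3.5, 3.6, 0.7]))
rest (array([ 0.4829, -0.0153]), np.float64(-1.89), array([1.4, 1.5, 1.5, 1.4]))
foot (array([ 0.4834, -0.0133]), np.float64(-0.88), array([2.8, 1.4, 1.4, 0.8]))
grip (array([ 0.4833, -0.0129]), np.float64(-1.64), array([1.1, 3.7, 1.7, 2.4]))
chip [[0.5918 0.2336 0.05  ]
 [0.552  0.1821 0.05  ]
 [0.4886 0.1778 0.05  ]]
```

```bash
python3 - <<'E'
from h import *
delta([.4833,-.0135,.108],-1.5)
E
```

```text
shift [0.013  0.0952 0.2319] turn [ 0.     0.    -0.174] | alt [ 1.000e-03 -0.000e+00  2.967e+00] j6 46.2 grip 0.0876
```

```bash
python3 -m creep '[[0,0,-0.1,0.006,0.03,0.02,1],[0,0,-0.174,0.013,0.065,0.05,1],[0,0,-0.174,0.013,0.095,0.08,1],[0,0,-0.174,0.013,0.095,0.11,1],[0,0,-0.174,0.013,0.095,0.14,1],[0,0,-0.174,0.013,0.095,0.17,1],[0,0,-0.174,0.013,0.095,0.19,1],[0,0,-0.174,0.013,0.095,0.21,1],[0,0,-0.174,0.013,0.095,0.225,1],[0,0,-0.174,0.013,0.095,0.232,1],[0,0,-0.174,0.013,0.095,0.232,1],[0,0,-0.174,0.013,0.095,0.232,1]]' && python3 -m creep '[[0,0,0,0,0,0,0],[0,0,0,0,0,0,0],[0,0,0,0,0,0,0],[0,0,0,0,0,0,0],[0,0,0,0,0,0,0],[0,0,0,0,0,0,0],[0,0,0,0,0,0,0],[0,0,0,0,0,0,0]]'; python3 - <<'E'
from h import *
cv2.imwrite("pics/w2.png",ctrl.snapshot("wrist"))
E
```

```text
clock: 2.7
tool_pos: [0.4839, -0.013, 0.1084]
orientation: [180.0, 0.0, -1.4]
force: [-0.0, 0.3, 0.8]
opening: 0.0878
clock: 3.37
tool_pos: [0.4837, -0.0138, 0.1081]
orientation: [-180.0, -0.0, -1.5]
force: [0.1, 0.7, -0.6]
opening: 0.0398
```

View pics/w2.png

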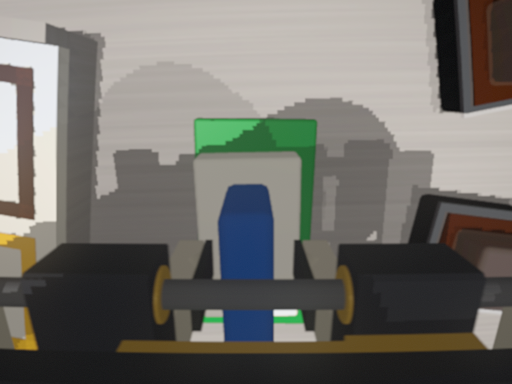

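The jaws are centred on the blue grip at (247,260) and still closing.

```bash
python3 -m creep '[[0,0,0,0,0,0,0],[0,0,0,0,0,0,0],[0,0,0,0,0,0,0],[0,0,0,0,0,0,0],[0,0,0,0,0,0,0],[0,0,0,0,0,0,0],[0,0,0,0,0,0,0],[0,0,0,0,0,0,0]]' && python3 -m creep '[[0,0,0,0,0,-0.015,0],[0,0,0,0,0,-0.03,0],[0,0,0,0,0,-0.05,0],[0,0,0,0,0,-0.07,0],[0,0,0,0,0,-0.09,0],[0,0,0,0,0,-0.1,0],[0,0,0,0,0,-0.1,0],[0,0,0,0,0,-0.1,0]]'; python3 - <<'E'
from h import *
cv2.imwrite("pics/w3.png",ctrl.snapshot("wrist"))
t=np.radians(-11.3); ex=np.array([np.cos(t),np.sin(t)]); ey=np.array([-ex[1],ex[0]]); c=np.array([.523,.2138])
for n,bx,by in (("A",-.038,-.10),("Aend",-.038,.127),("B",.038,-.10),("Bend",.038,.127)): print(n,(c+bx*ex+by*ey).round(4))
for q in ([.5918,.2336],[.552,.1821],[.4886,.1778]): d=np.array(q)-c; print("chip",(d@ex).round(4),(d@ey).round(4))
p=c-.038*ex-.10*ey
delta([p[0],p[1],.208],-11.3)
E
```

```text
clock: 4.08
tool_pos: [0.4838, -0.0137, 0.1081]
orientation: [-180.0, -0.0, -1.5]
force: [0.7, 0.6, -0.9]
opening: 0.022
clock: 4.75
tool_pos: [0.4834, -0.0137, 0.2076]
orientation: [-180.0, -0.0, -1.6]
force: [-0.5, -0.5, -1.9]
opening: 0.0219
A [0.4661 0.1232]
Aend [0.5106 0.3458]
B [0.5407 0.1083]
Bend [0.5851 0.3309]
chip 0.0636 0.0329
chip 0.0346 -0.0254
chip -0.0267 -0.042
shift [-0.0206 -0.1365 -0.001 ] turn [0.    0.001 0.17 ] | alt [-2.000e-03  0.000e+00 -2.972e+00] j6 66.7 grip 0.022
```

View pics/w3.png

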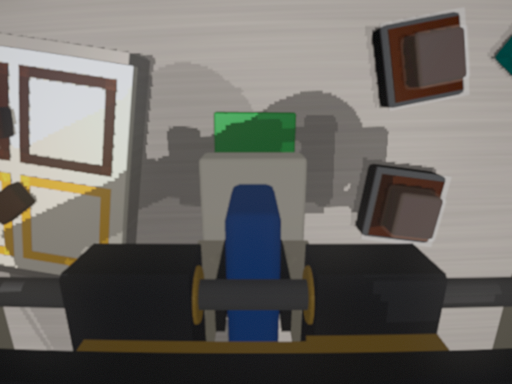

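```bash
python3 -m creep '[[0,0,0.05,-0.005,-0.025,0,0],[0,0,0.1,-0.01,-0.05,0,0],[0,0,0.17,-0.015,-0.08,0,0],[0,0,0.17,-0.02,-0.11,0,0],[0,0,0.17,-0.022,-0.129,0,0],[0,0,0.17,-0.022,-0.129,0.015,0],[0,0,0.17,-0.022,-0.129,0.03,0],[0,0,0.17,-0.022,-0.129,0.045,0],[0,0,0.17,-0.022,-0.129,0.045,0],[0,0,0.17,-0.022,-0.129,0.045,0]]'; python3 - <<'E'
from h import *
cv2.imwrite("pics/w4.png",ctrl.snapshot("wrist"))
cv2.imwrite("pics/s4.png",ctrl.snapshot("side")[140:384,130:380])
p,R,o=tool();print(p)
t=np.radians(-11.3); ex=np.array([np.cos(t),np.sin(t)]); ey=np.array([-ex[1],ex[0]]); c=np.array([.523,.2138])
p=c-.038*ex-.108*ey
delta([p[0],p[1],.143],-11.3)
E
```

```text
clock: 5.63
tool_pos: [0.4643, 0.1152, 0.1615]
orientation: [179.8, 0.2, -11.3]
force: [0.3, -0.7, -1.9]
opening: 0.0216
[0.46535777 0.11576332 0.16310821]
shift [-0.0007  0.0006  0.0201] turn [0.001 0.    0.   ] | alt [-0.000e+00  1.000e-03 -3.141e+00] j6 41.2 grip 0.0218
```

View pics/w4.png

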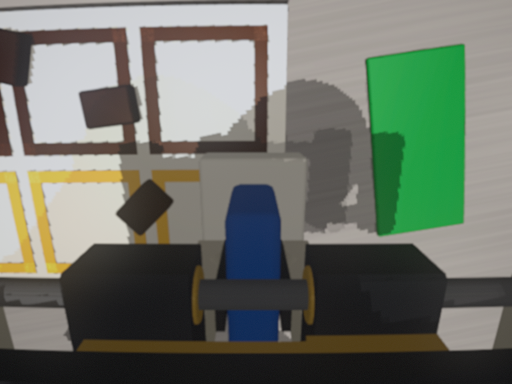

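View pics/s4.png

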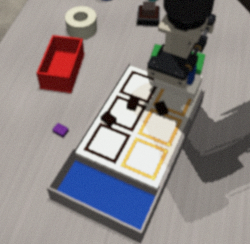

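```bash
python3 -m creep '[[0,0,0,0,0,0.01,0],[0,0,0,0,0,0.0195,0],[0,0,0,0,0,0.0195,0],[0,0,0,0,0,0.0195,0],[0,0,0,0,-0.01,0.0195,0],[0,0,0,0,-0.02,0.0195,0],[0,0,0,0,-0.032,0.0195,0],[0,0,0,0,-0.044,0.0195,0],[0,0,0,0,-0.056,0.0195,0],[0,0,0,0,-0.068,0.0195,0],[0,0,0,0,-0.08,0.0195,0],[0,0,0,0,-0.08,0.0195,0]]'; python3 - <<'E'
from h import *
cv2.imwrite("pics/w5.png",ctrl.snapshot("wrist"))
E
```

```text
clock: 6.73
tool_pos: [0.4818, 0.197, 0.1436]
orientation: [-180.0, -0.1, -11.2]
force: [-0.1, 0.1, -1.8]
opening: 0.0221
```

View pics/w5.png

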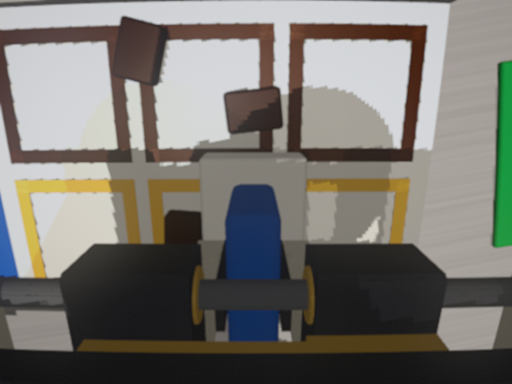

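The chip now sits flat against the foot's front at (183,228), so I continue the sweep.

```bash
python3 -m creep '[[0,0,0,0,-0.01,0,0],[0,0,0,0,-0.023,0,0],[0,0,0,0,-0.036,0,0],[0,0,0,0,-0.049,0,0],[0,0,0,0,-0.062,0,0],[0,0,0,0,-0.075,0,0],[0,0,0,0,-0.09,0,0],[0,0,0,0,-0.105,0,0],[0,0,0,0,-0.12,0,0],[0,0,0,0,-0.135,0,0],[0,0,0,0,-0.155,0,0],[0,0,0,0,-0.155,0,0]]' && python3 -m creep '[[0,0,0,0,0,0,0],[0,0,0,0,0,-0.015,0],[0,0,0,0,0,-0.04,0],[0,0,0,0,0,-0.07,0],[0,0,0,0,0,-0.07,0]]'; python3 - <<'E'
from h import *
cv2.imwrite("pics/w6.png",ctrl.snapshot("wrist"))
cv2.imwrite("pics/s6.png",cv2.resize(ctrl.snapshot("side")[140:384,130:380],None,fx=2,fy=2))
p,R,o=tool();print(p)
t=np.radians(-11.3); ex=np.array([np.cos(t),np.sin(t)]); ey=np.array([-ex[1],ex[0]]); c=np.array([.523,.2138])
p=c+.038*ex-.108*ey
delta([p[0],p[1],.143],-11.3)
E
```

```text
clock: 7.78
tool_pos: [0.5123, 0.3503, 0.1436]
orientation: [-179.9, -0.1, -11.2]
force: [1.5, 1.1, -1.0]
opening: 0.0219
clock: 8.2
tool_pos: [0.5132, 0.3478, 0.2196]
orientation: [-179.6, -0.3, -11.2]
force: [1.4, 1.3, -0.1]
opening: 0.0216
[0.51138163 0.34656006 0.21498545]
shift [0.0753 0.2361 0.0715] turn [-0.003 -0.001  0.   ] | alt [ 2.000e-03 -4.000e-03 -3.142e+00] j6 26.5 grip 0.0218
```

View pics/w6.png

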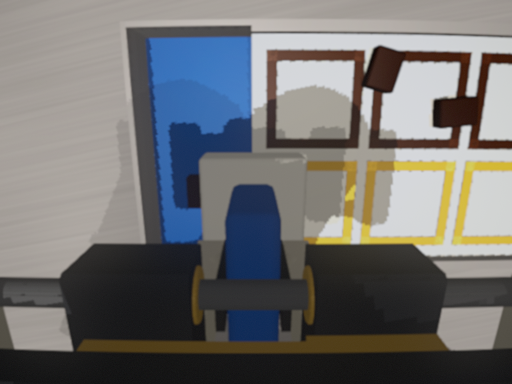

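View pics/s6.png

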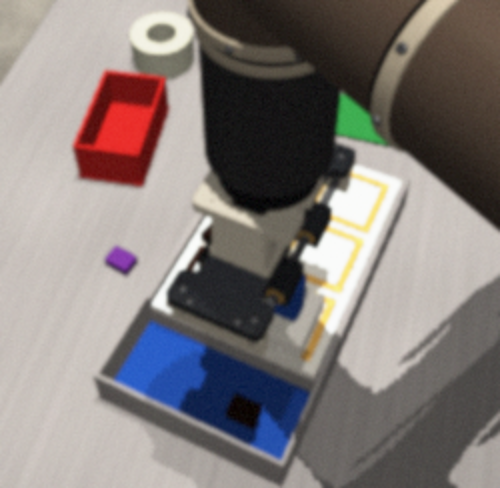

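The first chip is in the trough, at (243,410) in the side view. Next is the dark column.

```bash
python3 -m creep '[[0,0,0,0.008,0.025,0,0],[0,0,0,0.016,0.05,0,0],[0,0,0,0.024,0.075,0,0],[0,0,0,0.032,0.1,0,0],[0,0,0,0.04,0.125,0,0],[0,0,0,0.048,0.15,0,0],[0,0,0,0.056,0.175,0,0],[0,0,0,0.064,0.2,0,0],[0,0,0,0.072,0.225,0,0],[0,0,0,0.076,0.238,0,0],[0,0,0,0.076,0.238,0.02,0],[0,0,0,0.076,0.238,0.03,0]]' && python3 -m creep '[[0,0,0,0,0,0.01,0],[0,0,0,0,0,0.02,0],[0,0,0,0,0,0.02,0],[0,0,0,0,0,0.02,0]]'; python3 - <<'E'
from h import *
cv2.imwrite("pics/w7.png",ctrl.snapshot("wrist"))
p,R,o=tool();print(p)
t=np.radians(-11.3); ex=np.array([np.cos(t),np.sin(t)]); ey=np.array([-ex[1],ex[0]]); c=np.array([.523,.2138])
p=c+.038*ex-.108*ey
delta([p[0],p[1],.143],-11.3)
E
```

```text
clock: 9.3
tool_pos: [0.5382, 0.0968, 0.1816]
orientation: [180.0, 0.1, -11.4]
force: [-1.1, -0.5, -2.9]
opening: 0.0223
clock: 9.63
tool_pos: [0.5388, 0.0984, 0.1628]
orientation: [179.9, 0.1, -11.2]
force: [0.6, -0.1, -1.2]
opening: 0.0221
[0.53926181 0.09853573 0.16352114]
shift [-0.0005 -0.0019  0.0205] turn [0.    0.    0.001] | alt [-0.00e+00  1.00e-03 -3.14e+00] j6 47.9 grip 0.0218
```

View pics/w7.png

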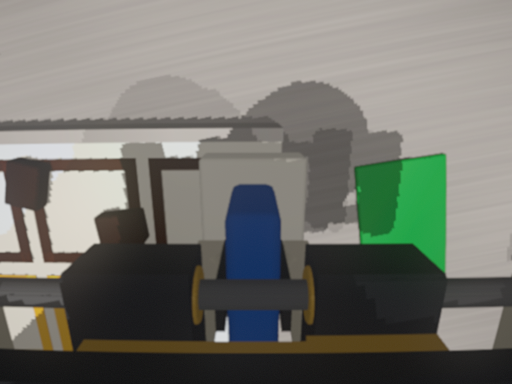

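```bash
python3 - <<'E'
from h import *
m=ctrl.camera_model("wrist"); p,R,o=tool()
im=cv2.imread("pics/w7.png"); cv2.imwrite("pics/w7c.png",cv2.resize(im[110:170,100:310],None,fx=3.8,fy=3.8,interpolation=cv2.INTER_CUBIC))
for n,px,z in (("foot edge",(250,155),p[2]-.08),("lip inner z.05",(250,130),.05),("lip base",(150,144),.04),("lip inner",(150,130),.05)):
    w=onz(m,[px],z)[0]; print(n,w.round(4),R.inv().apply(w-p).round(4))
E
```

```text
foot edge [0.5885 0.0898 0.0835] [ 0.05  -0.001  0.08 ]
lip inner z.05 [0.598  0.0881 0.05  ] [ 0.0597 -0.0012  0.1135]
lip base [0.6011 0.1521 0.04  ] [ 0.0502 -0.0647  0.1235]
lip inner [0.6098 0.1467 0.05  ] [ 0.0599 -0.061   0.1135]
```

View pics/w7c.png

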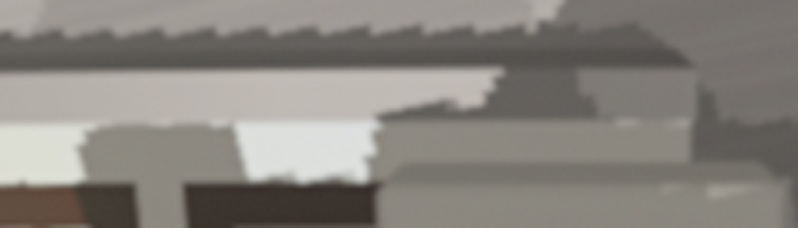

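Clearance to the lip is about 4 mm, as computed. Now the second sweep.

```bash
python3 -m creep '[[0,0,0,0,0,0.01,0],[0,0,0,0,0,0.02,0],[0,0,0,0,0,0.02,0],[0,0,0,0,0,0.02,0],[0,0,0,0,-0.01,0.02,0],[0,0,0,0,-0.02,0.02,0],[0,0,0,0,-0.032,0.02,0],[0,0,0,0,-0.044,0.02,0],[0,0,0,0,-0.056,0.02,0],[0,0,0,0,-0.068,0.02,0],[0,0,0,0,-0.08,0.02,0],[0,0,0,0,-0.08,0.02,0]]' && python3 -m creep '[[0,0,0,0,-0.01,0,0],[0,0,0,0,-0.02,0,0],[0,0,0,0,-0.03,0,0],[0,0,0,0,-0.04,0,0],[0,0,0,0,-0.04,0,0]]'; python3 - <<'E'
from h import *
cv2.imwrite("pics/w8.png",ctrl.snapshot("wrist"))
E
```

```text
clock: 10.68
tool_pos: [0.5556, 0.1791, 0.1436]
orientation: [-180.0, -0.0, -11.2]
force: [0.9, 0.4, -1.9]
opening: 0.0218
clock: 11.1
tool_pos: [0.5633, 0.2178, 0.1436]
orientation: [-180.0, -0.0, -11.2]
force: [0.2, 0.2, -1.4]
opening: 0.0217
```

View pics/w8.png

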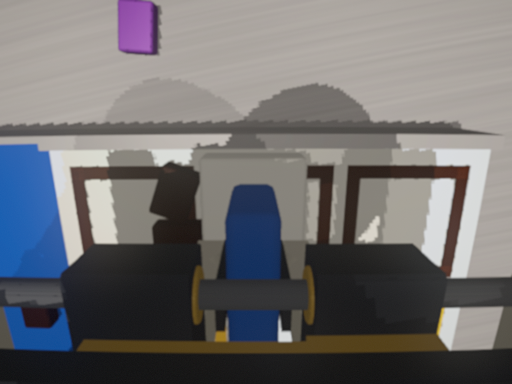

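```bash
python3 -m creep '[[0,0,0,0,-0.01,0,0],[0,0,0,0,-0.02,0,0],[0,0,0,0,-0.032,0,0],[0,0,0,0,-0.044,0,0],[0,0,0,0,-0.056,0,0],[0,0,0,0,-0.068,0,0],[0,0,0,0,-0.08,0,0],[0,0,0,0,-0.092,0,0],[0,0,0,0,-0.105,0,0],[0,0,0,0,-0.118,0,0],[0,0,0,0,-0.118,0,0]]' && python3 -m creep '[[0,0,0,0,0,0,0],[0,0,0,0,0,-0.015,0],[0,0,0,0,0,-0.04,0],[0,0,0,0,0.03,-0.07,0],[0,0,0,0,0.06,-0.1,0],[0,0,0,0,0.09,-0.1,0],[0,0,0,0,0.12,-0.1,0],[0,0,0,0,0.15,-0.1,0],[0,0,0,0,0.17,-0.1,0],[0,0,0,0,0.17,-0.1,0]]'; python3 - <<'E'
from h import *
cv2.imwrite("pics/w9.png",ctrl.snapshot("wrist"))
cv2.imwrite("pics/s9.png",cv2.resize(ctrl.snapshot("side")[190:384,130:380],None,fx=3,fy=3))
delta([.483,-.0145,.21],-1.6)
E
```

```text
clock: 12.07
tool_pos: [0.5864, 0.3343, 0.1434]
orientation: [-180.0, -0.0, -11.2]
force: [0.8, -0.6, -1.4]
opening: 0.022
clock: 12.9
tool_pos: [0.5511, 0.1611, 0.244]
orientation: [180.0, 0.0, -11.4]
force: [-0.6, 0.6, -3.2]
opening: 0.0218
shift [-0.033   0.1886  0.0339] turn [-0.001 -0.001 -0.17 ] | alt [-1.000e-03  1.000e-03  2.971e+00] j6 42.7 grip 0.0218
```

View pics/w9.png

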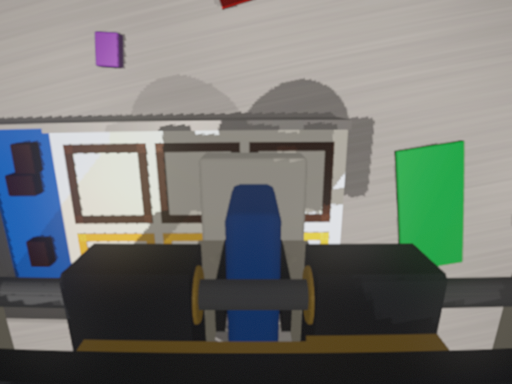

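View pics/s9.png

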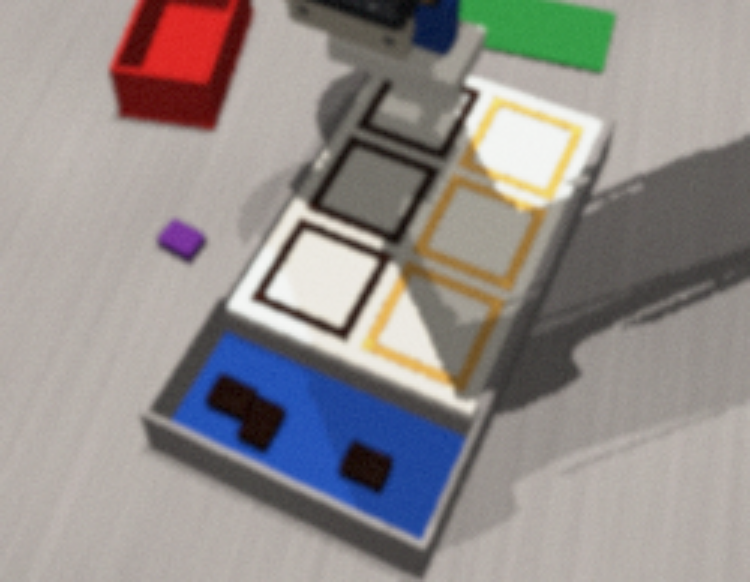

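All three chips lie in the trough and the board face is clear. Now I return the scraper.

```bash
python3 -m creep '[[0,0,-0.05,-0.005,0.025,0,0],[0,0,-0.1,-0.01,0.05,0,0],[0,0,-0.17,-0.015,0.08,0,0],[0,0,-0.17,-0.02,0.11,0,0],[0,0,-0.17,-0.025,0.14,0.01,0],[0,0,-0.17,-0.03,0.17,0.025,0],[0,0,-0.17,-0.033,0.189,0.034,0],[0,0,-0.17,-0.033,0.189,0.055,0],[0,0,-0.17,-0.033,0.189,0.075,0],[0,0,-0.17,-0.033,0.189,0.095,0],[0,0,-0.17,-0.033,0.189,0.105,0],[0,0,-0.17,-0.033,0.189,0.105,0]]'; python3 - <<'E'
from h import *
cv2.imwrite("pics/w10.png",ctrl.snapshot("wrist"))
delta([.483,-.0142,.1085],-1.6)
E
```

```text
clock: 14.0
tool_pos: [0.4823, -0.014, 0.1363]
orientation: [179.9, 0.2, -1.5]
force: [0.7, 0.7, -1.8]
opening: 0.0218
shift [0.     0.0004 0.0291] turn [0.001 0.002 0.002] | alt [-4.00e-03  2.00e-03 -3.14e+00] j6 66.8 grip 0.0221
```

View pics/w10.png

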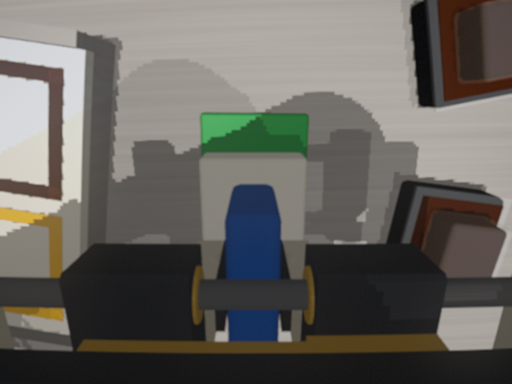

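```bash
python3 -m creep '[[0,0,0,0,0,0.01,0],[0,0,0,0,0,0.02,0],[0,0,0,0,0,0.026,0],[0,0,0,0,0,0.029,0],[0,0,0,0,0,0.029,0],[0,0,0,0,0,0.029,1],[0,0,0,0,0,0.029,1],[0,0,0,0,0,0.029,1],[0,0,0,0,0,0.029,1],[0,0,0,0,0,0.029,1],[0,0,0,0,0,0.029,1],[0,0,0,0,0,0.029,1]]' && python3 -m creep '[[0,0,0,0,0,0,1],[0,0,0,0,0,0,1],[0,0,0,0,0,0,1],[0,0,0,0,0,-0.03,1],[0,0,0,0,0,-0.06,1],[0,0,0,0,0,-0.1,1],[0,0,0,0,0,-0.14,1],[0,0,0,0,0,-0.18,1],[0,0,0,0,0,-0.2,1],[0,0,0,0,0,-0.2,1]]'; python3 - <<'E'
from h import *
print(tool()[0])
delta([.515,-.24,.34],0)
cv2.imwrite("pics/sc11.png",cv2.resize(ctrl.snapshot("scene")[100:260,100:390],None,fx=2.75,fy=2.75,interpolation=cv2.INTER_CUBIC))
E
```

```text
clock: 15.05
tool_pos: [0.4832, -0.0142, 0.1097]
orientation: [-180.0, -0.0, -1.5]
force: [-0.6, -0.3, 0.6]
opening: 0.0625
clock: 15.88
tool_pos: [0.4851, -0.0139, 0.3152]
orientation: [-179.9, -0.5, -1.5]
force: [0.3, 0.4, -0.2]
opening: 0.0878
[ 0.48508237 -0.01393146  0.31520888]
shift [ 0.036   0.2252 -0.025 ] turn [-0.002 -0.009 -0.026] | alt [-1.400e-02  3.000e-03  3.115e+00] j6 66.8 grip 0.0878
```

View pics/sc11.png

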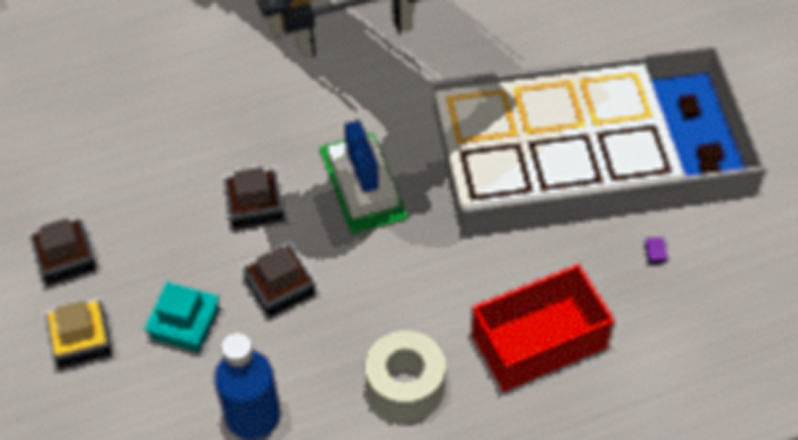

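The scraper stands on its rest and the chips are in the trough. Next I view the cakes with the wrist camera.

```bash
python3 -m creep '[[0,0,0,0.006,0.04,-0.01,1],[0,0,-0.026,0.012,0.08,-0.02,1],[0,0,-0.026,0.018,0.12,-0.025,1],[0,0,-0.026,0.024,0.16,-0.025,1],[0,0,-0.026,0.03,0.19,-0.025,1],[0,0,-0.026,0.03,0.22,-0.025,1],[0,0,-0.026,0.01,0.235,-0.025,1],[0,0,-0.026,0.01,0.235,-0.025,1],[0,0,-0.026,0.01,0.235,-0.025,1]]'; python3 - <<'E'
from h import *
import pickle
m=ctrl.camera_model("wrist"); pickle.dump(m,open("w2.pkl","wb"))
im=ctrl.snapshot("wrist"); cv2.imwrite("pics/w12.png",im); cv2.imwrite("pics/w12b.png",cv2.resize(im[0:260],None,fx=1.56,fy=1.56,interpolation=cv2.INTER_CUBIC))
E
```

```text
clock: 16.68
tool_pos: [0.4856, -0.2502, 0.3331]
orientation: [-180.0, 0.1, -0.2]
force: [0.3, 0.0, 0.0]
opening: 0.0875
```

View pics/w12b.png

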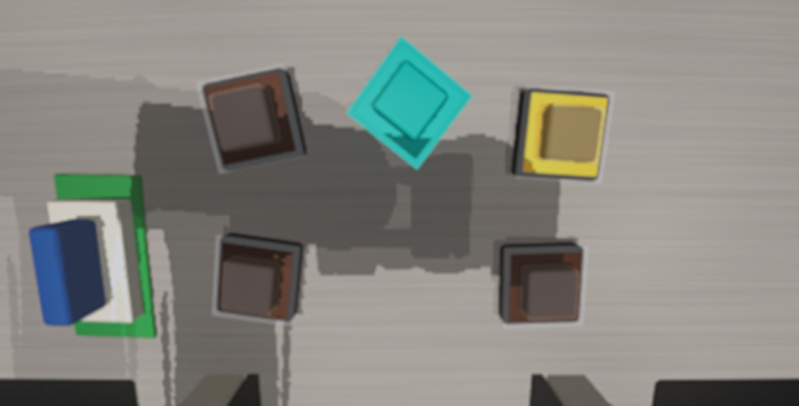

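The view shows three dark cakes, at (250,118), (258,278) and (541,283), and one cream cake at (562,133). The turquoise look-alike at (410,103) stays put. Now I measure the domes.

```bash
python3 - <<'E'
from h import *
im=cv2.imread("pics/w12.png").astype(float)
im=np.clip(im*1.6,0,255).astype(np.uint8)
def c(x,y): return cv2.resize(im[y:y+70,x:x+75],None,fx=5.3,fy=4.2*1.262,interpolation=cv2.INTER_CUBIC)
t=np.vstack([np.hstack([c(125,42),c(325,52)]),np.hstack([c(133,143),c(313,148)])])
print(t.shape); cv2.imwrite("pics/w12c.png",cv2.resize(t,(795,598)))
E
```

```text
(742, 796, 3)
```

View pics/w12c.png

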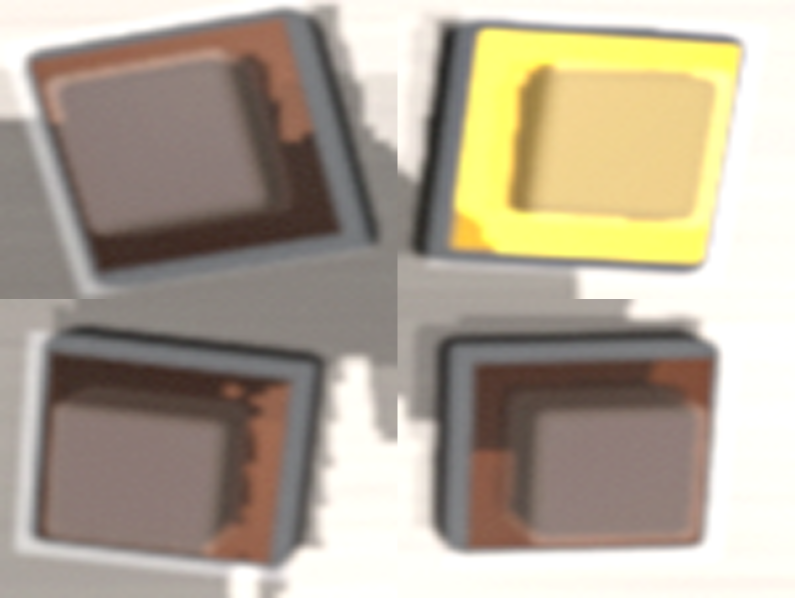

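```bash
python3 - <<'E'
from h import *
import pickle
m=pickle.load(open("w2.pkl","rb"))
R=lambda a,b:np.array([(a,b),(a,-b),(-a,-b),(-a,b)])/2e3
for n,ox,oy,cx,cy,P in (("A",125,42,0,0,[(62,85),(240,55),(272,210),(98,237)]),("B",325,52,397.5,0,[(552,68),(718,76),(700,220),(538,212)]),
 ("C",133,143,0,299,[(58,405),(228,418),(215,553),(48,540)]),("D",313,148,397.5,299,[(538,405),(702,403),(692,540),(533,535)])):
    px=[(ox+(x-cx)/5.3,oy+(y-cy)/4.27) for x,y in P]
    W=onz(m,px,.054)
    print(n,fit(R(38,38),W),"sides",[round(np.linalg.norm(W[i]-W[i-1])*1e3,1) for i in range(4)])
delta([.478,-.143,.096],0)
E
```

```text
A (array([ 0.5856, -0.1514]), np.float64(8.21), array([2.4, 0.8, 2.3, 0.9])) sides [np.float64(35.7), np.float64(35.7), np.float64(36.0), np.float64(35.7)]
B (array([ 0.5758, -0.3717]), np.float64(-1.71), array([2.9, 3.7, 2.8, 3.8])) sides [np.float64(33.8), np.float64(32.9), np.float64(34.0), np.float64(32.9)]
C (array([ 0.4693, -0.1447]), np.float64(-7.2), array([1.7, 0.7, 1.6, 0.5])) sides [np.float64(37.1), np.float64(35.9), np.float64(37.2), np.float64(36.2)]
D (array([ 0.465 , -0.3655]), np.float64(0.71), array([1.3, 2.2, 1.1, 2.7])) sides [np.float64(35.6), np.float64(34.8), np.float64(37.6), np.float64(34.9)]
shift [-0.0081 -0.1065  0.2375] turn [-0.     0.002 -0.002] | alt [3.00e-03 1.00e-03 3.14e+00] j6 96.5 grip 0.0875
```

```bash
python3 - <<'E'
from h import *
t=np.radians(-11.3); ex=np.array([np.cos(t),np.sin(t)]); ey=np.array([-ex[1],ex[0]]); c=np.array([.523,.2138])
for n,bx in (("dark",.042),("cream",-.042)):
  for i,by in enumerate((-.084,0,.084)): print(n,i,(c+bx*ex+by*ey).round(4))
delta([.4695,-.1445,.096],-7.2)
E
```

```text
dark 0 [0.5477 0.1232]
dark 1 [0.5642 0.2056]
dark 2 [0.5806 0.2879]
cream 0 [0.4654 0.1397]
cream 1 [0.4818 0.222 ]
cream 2 [0.4983 0.3044]
shift [-0.0166 -0.105   0.2376] turn [-0.     0.002  0.124] | alt [-3.000e-03 -1.000e-03 -3.018e+00] j6 96.5 grip 0.0875
```

```bash
python3 -m creep '[[0,0,0.06,-0.008,-0.04,0.03,1],[0,0,0.124,-0.016,-0.08,0.06,1],[0,0,0.124,-0.016,-0.105,0.09,1],[0,0,0.124,-0.016,-0.105,0.12,1],[0,0,0.124,-0.016,-0.105,0.15,1],[0,0,0.124,-0.016,-0.105,0.175,1],[0,0,0.124,-0.016,-0.105,0.175,1],[0,0,0.124,-0.016,-0.105,0.175,1]]'; python3 - <<'E'
from h import *
cv2.imwrite("pics/w13.png",ctrl.snapshot("wrist"))
delta([.4695,-.1445,.096],-7.2)
E
```

```text
clock: 17.4
tool_pos: [0.4706, -0.1437, 0.1589]
orientation: [179.9, 0.2, -7.1]
force: [0.6, 0.6, -0.1]
opening: 0.0877
shift [-0.002   0.0007  0.0642] turn [0.    0.    0.002] | alt [-0.000e+00  1.000e-03 -3.139e+00] j6 77.0 grip 0.0877
```

View pics/w13.png

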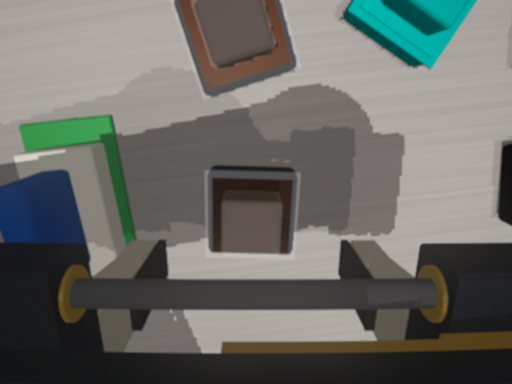

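```bash
python3 -m creep '[[0,0,0,-0.002,0,0.02,1],[0,0,0,-0.002,0,0.04,1],[0,0,0,-0.002,0,0.055,1],[0,0,0,-0.002,0,0.064,1],[0,0,0,-0.002,0,0.064,0],[0,0,0,-0.002,0,0.064,0],[0,0,0,-0.002,0,0.064,0],[0,0,0,-0.002,0,0.064,0],[0,0,0,-0.002,0,0.064,0],[0,0,0,-0.002,0,0.064,0],[0,0,0,-0.002,0,0.064,0],[0,0,0,-0.002,0,0.064,0]]' && python3 -m creep '[[0,0,0,0,0,0,0],[0,0,0,0,0,0,0],[0,0,0,0,0,0,0],[0,0,0,0,0,0,0],[0,0,0,0,0,-0.015,0],[0,0,0,0,0,-0.03,0],[0,0,0,0,0,-0.05,0],[0,0,0,0,0,-0.07,0],[0,0,0,0,0,-0.09,0],[0,0,0,0,0,-0.11,0],[0,0,0,0,0,-0.11,0]]'; python3 - <<'E'
from h import *
cv2.imwrite("pics/w14.png",ctrl.snapshot("wrist"))
delta([.5806,.2879,.206],-11.3)
E
```

```text
clock: 18.45
tool_pos: [0.469, -0.1441, 0.0958]
orientation: [-180.0, -0.0, -7.2]
force: [0.7, 1.0, 0.7]
opening: 0.04
clock: 19.37
tool_pos: [0.4705, -0.1443, 0.209]
orientation: [-180.0, -0.3, -7.1]
force: [1.5, -0.2, -1.5]
opening: 0.0377
shift [ 0.0562 -0.4424  0.0017] turn [-0.001 -0.004  0.073] | alt [ 6.000e-03 -1.000e-03 -3.069e+00] j6 76.9 grip 0.038
```

View pics/w14.png

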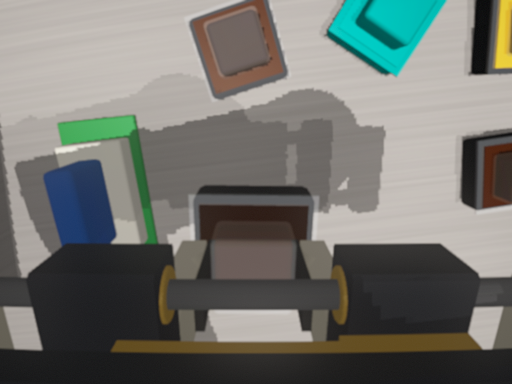

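```bash
python3 - <<'E'
from h import *
m=ctrl.camera_model("wrist"); p,R,o=tool()
for r in (196,190): print(R.inv().apply(onz(m,[(253,r)],p[2]-.070)[0]-p).round(4))
E
python3 -m creep '[[0,0,0.01,0.002,-0.015,-0.02,0],[0,0,0.02,0.006,-0.045,-0.035,0],[0,0,0.03,0.01,-0.08,-0.035,0],[0,0,0.04,0.015,-0.115,-0.035,0],[0,0,0.05,0.02,-0.15,-0.035,0],[0,0,0.073,0.025,-0.19,-0.035,0],[0,0,0.073,0.03,-0.23,-0.035,0],[0,0,0.073,0.035,-0.27,-0.035,0],[0,0,0.073,0.04,-0.31,-0.035,0],[0,0,0.073,0.045,-0.35,-0.035,0],[0,0,0.073,0.05,-0.385,-0.035,0],[0,0,0.073,0.054,-0.415,-0.03,0]]' && python3 -m creep '[[0,0,0,0.002,-0.015,0.01,0],[0,0,0,0.002,-0.026,0.015,0],[0,0,0,0.002,-0.026,0.03,0],[0,0,0,0.002,-0.026,0.03,0],[0,0,0,0.002,-0.026,0.03,0]]'; python3 - <<'E'
from h import *
m=ctrl.camera_model("wrist"); p,R,o=tool()
cv2.imwrite("pics/w15.png",ctrl.snapshot("wrist"))
delta([.5806,.2879,.137],-11.3)
E
```

```text
[0.0312 0.0005 0.0701]
[0.0343 0.0005 0.0701]
clock: 20.42
tool_pos: [0.5743, 0.2635, 0.2345]
orientation: [180.0, 0.0, -11.3]
force: [0.2, -1.1, -1.1]
opening: 0.038
clock: 20.83
tool_pos: [0.5803, 0.2848, 0.2039]
orientation: [179.8, 0.1, -11.4]
force: [0.1, -0.1, -0.2]
opening: 0.038
shift [-0.0008 -0.0029  0.0681] turn [ 0.002  0.001 -0.001] | alt [ 2.00e-03 -2.00e-03  3.14e+00] j6 35.2 grip 0.0378
```

View pics/w15.png

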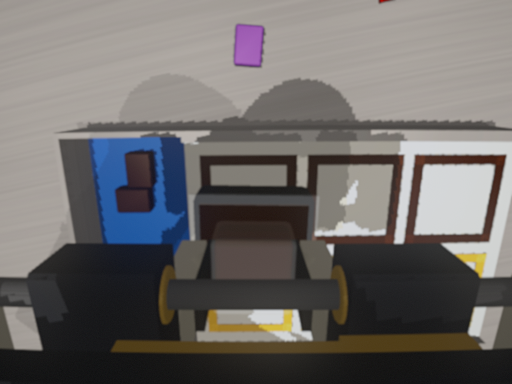

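```bash
python3 - <<'E'
from h import *
m=ctrl.camera_model("wrist")
L=[(79,121),(79,47),(79,37),(79,-37),(79,-47),(79,-121),(5,-47),(5,-121),(5,-37)]
P=[(200,155),(298,155),(308,154),(402,153),(411,155),(503,154),(411,242),(499,241),(398,243)]
print(fit(np.array(L)/1e3,onz(m,P,.04)))
E
```

```text
(array([0.5234, 0.2126]), np.float64(-10.01), array([2.7, 1.7, 1.4, 2.4, 5.3, 5.2, 2.9, 5.9, 2. ]))
```

```bash
python3 -m creep '[[0,0,0,-0.001,-0.003,0.02,0],[0,0,0,-0.001,-0.003,0.04,0],[0,0,0,-0.001,-0.003,0.055,0],[0,0,0,-0.001,-0.003,0.064,0],[0,0,0,-0.001,-0.003,0.068,0],[0,0,0,-0.001,-0.003,0.0685,0],[0,0,0,-0.001,-0.003,0.0685,0],[0,0,0,-0.001,-0.003,0.0685,0.6],[0,0,0,-0.001,-0.003,0.0685,0.6],[0,0,0,-0.001,-0.003,0.0685,0.6],[0,0,0,-0.001,-0.003,0.0685,0.6],[0,0,0,-0.001,-0.003,0.0685,0.6]]' && python3 -m creep '[[0,0,0,0,0,0,0.6],[0,0,0,0,0,-0.02,0.6],[0,0,0,0,0,-0.05,0.6],[0,0,0,0,0,-0.09,0.6],[0,0,0,0,0,-0.12,0.6],[0,0,0,0,0.03,-0.15,0.6],[0,0,0,0,0.06,-0.18,1],[0,0,0,-0.02,0.09,-0.18,1],[0,0,0,-0.04,0.12,-0.18,1],[0,0,0,-0.04,0.12,-0.18,1],[0,0,0,-0.04,0.12,-0.18,1]]'; python3 - <<'E'
from h import *
import pickle
pickle.dump(ctrl.camera_model("wrist"),open("w3.pkl","wb"))
im=ctrl.snapshot("wrist");cv2.imwrite("pics/w16.png",im); cv2.imwrite("pics/w16b.png",cv2.resize(im[0:260],None,fx=1.56,fy=1.56,interpolation=cv2.INTER_CUBIC))
E
```

```text
clock: 21.88
tool_pos: [0.5809, 0.2893, 0.1375]
orientation: [-180.0, -0.0, -11.3]
force: [0.1, 0.5, -0.0]
opening: 0.0521
clock: 22.8
tool_pos: [0.517, 0.1781, 0.3183]
orientation: [-179.9, -0.1, -11.4]
force: [0.1, 1.0, 0.3]
opening: 0.0801
```

View pics/w16b.png

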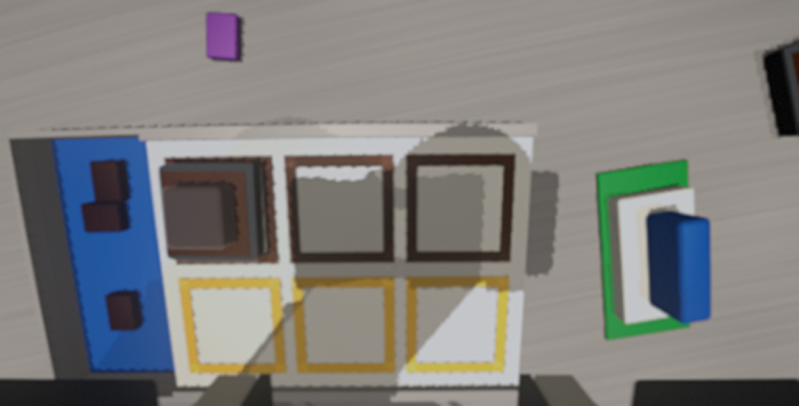

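```bash
python3 - <<'E'
from h import *
import pickle
m=pickle.load(open("w3.pkl","rb"));q=37;L=[];P=[]
sq={(42,0):[(286,156),(391,156),(394,261),(291,263)],(42,-84):[(407,155),(515,154),(511,261),(408,262)],(-42,84):[(180,280),(276,277),(285,371),(190,373)],(-42,0):[(295,279),(394,278),(395,371),(300,371)],(-42,-84):[(408,278),(508,277),(504,370),(408,371)]}
for (cx,cy),p in sq.items():
    L+=[(cx+q,cy+q),(cx+q,cy-q),(cx-q,cy-q),(cx-q,cy+q)]; P+=p
L+=[(79,47),(5,47)];P+=[(270,156),(276,262)]
e=lambda P:[(x/1.56,y/1.56) for x,y in P]
W=onz(m,e(P),.04); b=fit(np.array(L)/1e3,W); print(b)
R=lambda a,b:np.array([(a,b),(a,-b),(-a,-b),(-a,b)])/2e3
d=fit(R(38,38),onz(m,e([(163,187),(222,182),(230,245),(168,248)]),.094)); t=fit(R(62,62),onz(m,e([(163,166),(247,162),(257,258),(168,258)]),.066)); print(d,t)
for x in(d,t):
    a=np.radians(b[1]); v=x[0]-b[0]; print("in board",(v@[np.cos(a),np.sin(a)]).round(4),(v@[-np.sin(a),np.cos(a)]).round(4))
E
```

```text
(array([0.5231, 0.2144]), np.float64(-10.8), array([1.8, 2.1, 1. , 0.7, 1.1, 2.2, 1.3, 0.4, 3.5, 0.8, 1.9, 2. , 3.1,
       1.4, 1.1, 2.6, 1.5, 3.2, 2.4, 1.1, 1. , 1.2]))
(array([0.5825, 0.2853]), np.float64(-9.53), array([2.2, 0.8, 1. , 0.7])) (array([0.5823, 0.2871]), np.float64(-11.29), array([4.8, 3.7, 1.8, 1.3]))
in board 0.0451 0.0808
in board 0.0445 0.0825
```

The cake is within about 4 mm of the dark2 centre. Next is dark cake A at about (0.586,-0.151).

```bash
python3 - <<'E'
from h import *
delta([.5856,-.1514,.18],8.2)
E
```

```text
shift [0.1313 0.3108 0.1377] turn [-0.001 -0.001 -0.341] | alt [-2.0e-03  2.0e-03  2.8e+00] j6 39.1 grip 0.0839
```

```bash
python3 -m creep '[[0,0,-0.05,0.015,0.03,0,1],[0,0,-0.1,0.03,0.065,0,1],[0,0,-0.2,0.045,0.1,0.01,1],[0,0,-0.25,0.06,0.14,0.03,1],[0,0,-0.341,0.075,0.175,0.05,1],[0,0,-0.341,0.09,0.21,0.07,1],[0,0,-0.341,0.105,0.245,0.09,1],[0,0,-0.341,0.12,0.28,0.115,1],[0,0,-0.341,0.131,0.311,0.137,1],[0,0,-0.341,0.131,0.311,0.137,1],[0,0,-0.341,0.131,0.311,0.137,1],[0,0,-0.341,0.131,0.311,0.137,1]]'; python3 - <<'E'
from h import *
m=ctrl.camera_model("wrist")
cv2.imwrite("pics/w17.png",ctrl.snapshot("wrist"))
delta([.5856,-.1514,.096],8.2)
print(proj(m,[[.5856,-.1514,.054]]))
E
```

```text
clock: 23.85
tool_pos: [0.5858, -0.1516, 0.1789]
orientation: [180.0, 0.1, 8.1]
force: [-0.4, -0.3, 0.3]
opening: 0.0877
shift [-0.0006  0.0004  0.0839] turn [0. 0. 0.] | alt [-0.     0.    -3.141] j6 94.2 grip 0.0877
[[251.65709494 217.82110678]]
```

View pics/w17.png

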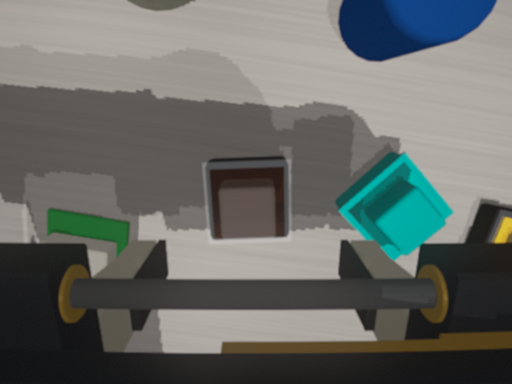

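The dark cake sits at (247,200), 3 to 4 mm from the prediction. I correct for that and open the jaws less, to stay clear of the turquoise look-alike at (337,210).

```bash
python3 -m creep '[[0,0,0,0.002,-0.002,0.01,0.75],[0,0,0,0.003,-0.003,0.02,0.75],[0,0,0,0.003,-0.003,0.03,0.75],[0,0,0,0.003,-0.003,0.05,0.75],[0,0,0,0.003,-0.003,0.065,0.75],[0,0,0,0.003,-0.003,0.077,0.75],[0,0,0,0.003,-0.003,0.083,0.75],[0,0,0,0.003,-0.003,0.083,0],[0,0,0,0.003,-0.003,0.083,0],[0,0,0,0.003,-0.003,0.083,0],[0,0,0,0.003,-0.003,0.083,0],[0,0,0,0.003,-0.003,0.083,0]]' && python3 -m creep '[[0,0,0,0,0,0,0],[0,0,0,0,0,0,0],[0,0,0,0,0,0,0],[0,0,0,0,0,0,0],[0,0,0,0,0,-0.015,0],[0,0,0,0,0,-0.03,0],[0,0,0,0,0,-0.05,0],[0,0,0,0,0,-0.07,0],[0,0,0,0,0,-0.09,0],[0,0,0,0,0,-0.11,0],[0,0,0,0,0,-0.13,0],[0,0,0,0,0,-0.13,0]]'; python3 - <<'E'
from h import *
m=ctrl.camera_model("wrist"); p,R,o=tool()
cv2.imwrite("pics/w18.png",ctrl.snapshot("wrist"))
delta([.5642,.2063,.205],-11.1)
print(proj(m,p+R.apply([[.031,-.031,.07],[.031,.031,.07]])))
E
```

```text
clock: 24.9
tool_pos: [0.5883, -0.1478, 0.0979]
orientation: [180.0, -0.1, 8.2]
force: [-0.4, -1.4, 2.0]
opening: 0.0378
clock: 25.9
tool_pos: [0.5895, -0.1482, 0.2312]
orientation: [179.9, -0.3, 8.2]
force: [0.3, -0.1, 0.1]
opening: 0.0381
shift [ 0.0262 -0.3541  0.0241] turn [-0.    -0.004  0.337] | alt [ 0.006 -0.    -2.805] j6 93.9 grip 0.0378
[[189.4191281  196.21072097]
 [314.33914263 196.185654  ]]
```

View pics/w18.png

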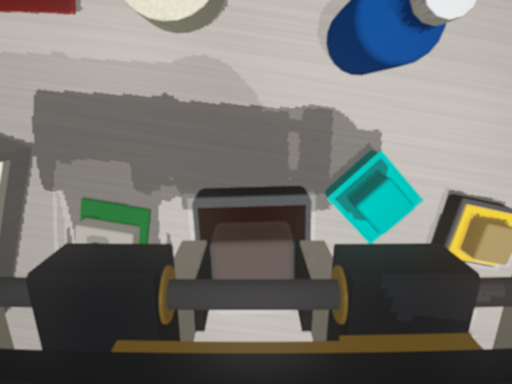

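```bash
python3 -m creep '[[0,0,0.03,0.002,-0.02,0,0],[0,0,0.06,0.004,-0.05,0,0],[0,0,0.1,0.006,-0.085,0,0],[0,0,0.15,0.009,-0.12,0,0],[0,0,0.2,0.012,-0.155,0,0],[0,0,0.25,0.015,-0.19,0,0],[0,0,0.3,0.018,-0.225,0,0],[0,0,0.337,0.021,-0.26,0,0],[0,0,0.337,0.023,-0.295,0,0],[0,0,0.337,0.025,-0.33,0.01,0],[0,0,0.337,0.026,-0.354,0.024,0],[0,0,0.337,0.026,-0.354,0.024,0]]'  && python3 -m creep '[[0,0,0,0,0,0,0],[0,0,0,0,0,0,0]]'; python3 - <<'E'
from h import *
cv2.imwrite("pics/w19.png",ctrl.snapshot("wrist"))
delta([.5642,.2063,.1375],-11.1)
E
```

```text
clock: 26.95
tool_pos: [0.5612, 0.2094, 0.1991]
orientation: [179.9, 0.2, -11.0]
force: [0.9, -2.1, -1.5]
opening: 0.0379
clock: 27.12
tool_pos: [0.5626, 0.2059, 0.202]
orientation: [179.9, 0.1, -11.1]
force: [-0.2, -0.3, -1.6]
opening: 0.038
shift [ 0.0011 -0.0011  0.0651] turn [ 0.001  0.001 -0.   ] | alt [ 1.000e-03 -1.000e-03  3.141e+00] j6 40.2 grip 0.0381
```

View pics/w19.png

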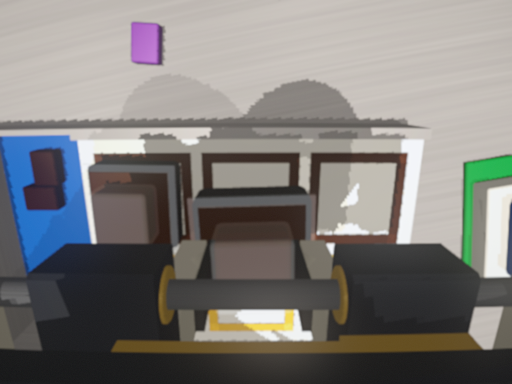

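```bash
python3 -m creep '[[0,0,0,0.001,-0.001,0.02,0],[0,0,0,0.001,-0.001,0.04,0],[0,0,0,0.001,-0.001,0.055,0],[0,0,0,0.001,-0.001,0.062,0],[0,0,0,0.001,-0.001,0.065,0],[0,0,0,0.001,-0.001,0.065,0],[0,0,0,0.001,-0.001,0.065,0],[0,0,0,0.001,-0.001,0.065,0.6],[0,0,0,0.001,-0.001,0.065,0.6],[0,0,0,0.001,-0.001,0.065,0.6],[0,0,0,0.001,-0.001,0.065,0.6],[0,0,0,0.001,-0.001,0.065,0.6]]' && python3 -m creep '[[0,0,0,0,0,0,0.6],[0,0,0,0,0,-0.02,0.6],[0,0,0,0,0,-0.05,0.6],[0,0,0,0,0,-0.09,0.6],[0,0,0,0,0,-0.12,0.6],[0,0,0,0,0.03,-0.15,0.6],[0,0,0,-0.01,0.06,-0.18,1],[0,0,0,-0.02,0.08,-0.18,1],[0,0,0,-0.03,0.08,-0.18,1],[0,0,0,-0.03,0.08,-0.18,1]]'; python3 - <<'E'
from h import *
import pickle
pickle.dump(ctrl.camera_model("wrist"),open("w4.pkl","wb"))
im=ctrl.snapshot("wrist");cv2.imwrite("pics/w20.png",im); cv2.imwrite("pics/w20b.png",cv2.resize(im[0:260],None,fx=1.56,fy=1.56,interpolation=cv2.INTER_CUBIC))
delta([.465,-.3655,.18],0.7)
E
```

```text
clock: 28.17
tool_pos: [0.5644, 0.207, 0.1383]
orientation: [-180.0, -0.0, -11.1]
force: [0.0, -0.0, -0.4]
opening: 0.0524
clock: 29.0
tool_pos: [0.5181, 0.1334, 0.3193]
orientation: [-179.9, -0.1, -11.2]
force: [0.1, 1.3, 0.3]
opening: 0.0736
shift [0.0433 0.5007 0.1382] turn [-0.001 -0.001 -0.206] | alt [-1.000e-03  2.000e-03  2.936e+00] j6 43.4 grip 0.0779
```

View pics/w20b.png

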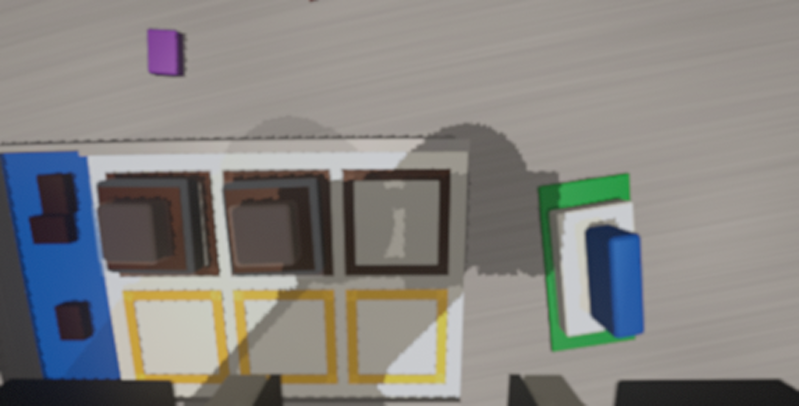

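```bash
python3 -m creep '[[0,0,0,0.002,0.03,0,1],[0,0,-0.05,0.006,0.07,0,1],[0,0,-0.1,0.01,0.11,0,1],[0,0,-0.15,0.013,0.15,0,1],[0,0,-0.206,0.016,0.19,0,1],[0,0,-0.206,0.02,0.23,0.01,1],[0,0,-0.206,0.023,0.27,0.03,1],[0,0,-0.206,0.027,0.31,0.05,1],[0,0,-0.206,0.03,0.345,0.07,1],[0,0,-0.206,0.034,0.38,0.09,1],[0,0,-0.206,0.037,0.42,0.11,1],[0,0,-0.206,0.04,0.455,0.12,1]]' && python3 -m creep '[[0,0,0,0.003,0.035,0.01,1],[0,0,0,0.003,0.045,0.015,1],[0,0,0,0.003,0.045,0.015,1],[0,0,0,0.003,0.045,0.015,1]]'; python3 - <<'E'
from h import *
m=ctrl.camera_model("wrist")
cv2.imwrite("pics/w21.png",ctrl.snapshot("wrist"))
delta([.465,-.3655,.097],0.7)
print(proj(m,[[.465,-.3655,.054]]))
E
```

```text
clock: 30.05
tool_pos: [0.4709, -0.3193, 0.1958]
orientation: [-179.9, 0.2, 0.8]
force: [1.4, 0.6, 0.3]
opening: 0.0876
clock: 30.38
tool_pos: [0.4748, -0.3634, 0.1821]
orientation: [-179.9, 0.1, 0.6]
force: [0.1, -0.4, -0.8]
opening: 0.0874
shift [-0.01    0.0027  0.0859] turn [-0.     0.001  0.   ] | alt [-2.000e-03 -1.000e-03 -3.142e+00] j6 109.4 grip 0.0878
[[255.16941412 229.3948134 ]]
```

View pics/w21.png

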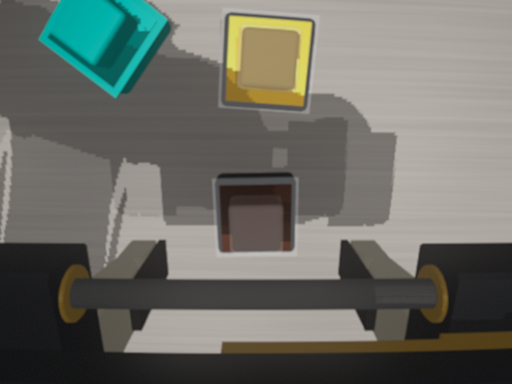

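```bash
python3 -m creep '[[0,0,0,-0.005,0.002,0.02,1],[0,0,0,-0.009,0.003,0.04,1],[0,0,0,-0.009,0.003,0.06,1],[0,0,0,-0.009,0.003,0.078,1],[0,0,0,-0.009,0.003,0.086,1],[0,0,0,-0.009,0.003,0.086,0],[0,0,0,-0.009,0.003,0.086,0],[0,0,0,-0.009,0.003,0.086,0],[0,0,0,-0.009,0.003,0.086,0],[0,0,0,-0.009,0.003,0.086,0],[0,0,0,-0.009,0.003,0.086,0],[0,0,0,-0.009,0.003,0.086,0]]' && python3 -m creep '[[0,0,0,0,0,0,0],[0,0,0,0,0,0,0],[0,0,0,0,0,0,0],[0,0,0,0,0,0,0],[0,0,0,0,0,0,0],[0,0,0,0,0,-0.02,0],[0,0,0,0,0,-0.04,0],[0,0,0,0,0,-0.07,0],[0,0,0,0,0,-0.1,0],[0,0,0,0,0,-0.13,0],[0,0,0,0,0,-0.14,0],[0,0,0,0,0,-0.14,0]]'; python3 - <<'E'
from h import *
m=ctrl.camera_model("wrist"); p,R,o=tool()
cv2.imwrite("pics/w22.png",ctrl.snapshot("wrist"))
delta([.5482,.1238,.2],-11.1)
print(proj(m,p+R.apply([[.031,-.031,.07],[.031,.031,.07]])))
E
```

```text
clock: 31.43
tool_pos: [0.466, -0.3664, 0.0982]
orientation: [180.0, -0.0, 0.7]
force: [0.2, -0.5, 0.3]
opening: 0.0463
clock: 32.43
tool_pos: [0.467, -0.3668, 0.2407]
orientation: [179.9, -0.3, 0.7]
force: [1.3, -0.5, -1.2]
opening: 0.0382
shift [ 0.0879 -0.489   0.0384] turn [ 0.    -0.002  0.206] | alt [ 0.003  0.    -2.936] j6 110.0 grip 0.0377
[[189.49961791 196.38816601]
 [314.39713655 196.36547951]]
```

View pics/w22.png

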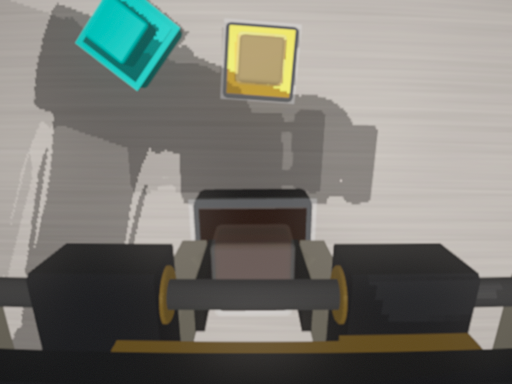

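```bash
python3 -m creep '[[0,0,0.01,0.003,-0.02,0,0],[0,0,0.03,0.01,-0.055,0,0],[0,0,0.05,0.016,-0.09,0,0],[0,0,0.08,0.022,-0.125,0,0],[0,0,0.11,0.029,-0.16,0,0],[0,0,0.14,0.035,-0.195,0,0],[0,0,0.17,0.041,-0.23,0,0],[0,0,0.206,0.048,-0.265,0,0],[0,0,0.206,0.054,-0.3,0,0],[0,0,0.206,0.06,-0.335,0,0],[0,0,0.206,0.067,-0.37,0.01,0],[0,0,0.206,0.073,-0.405,0.02,0]]'  && python3 -m creep '[[0,0,0,0.006,-0.035,0.005,0],[0,0,0,0.012,-0.07,0.015,0],[0,0,0,0.015,-0.085,0.02,0],[0,0,0,0.015,-0.085,0.02,0],[0,0,0,0.015,-0.085,0.02,0]]'; python3 - <<'E'
from h import *
cv2.imwrite("pics/w23.png",ctrl.snapshot("wrist"))
delta([.549,.1238,.139],-11.1)
E
```

```text
clock: 33.48
tool_pos: [0.5333, 0.0413, 0.2159]
orientation: [180.0, 0.1, -11.1]
force: [0.9, 0.1, -1.4]
opening: 0.0377
clock: 33.9
tool_pos: [0.564, 0.1205, 0.195]
orientation: [179.8, 0.2, -11.0]
force: [-0.3, -0.1, -0.7]
opening: 0.0377
shift [-0.0154 -0.0012  0.0568] turn [0.002 0.003 0.   ] | alt [-4.000e-03  3.000e-03 -3.141e+00] j6 47.5 grip 0.0375
```

View pics/w23.png

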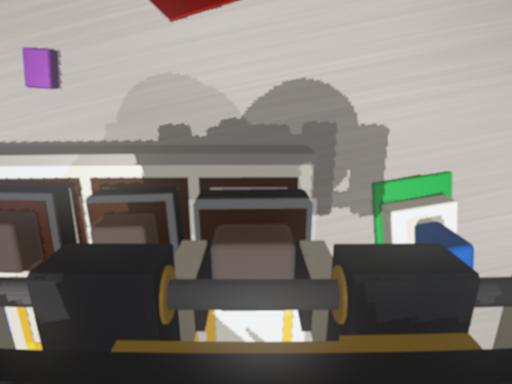

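```bash
python3 -m creep '[[0,0,0,-0.008,-0.001,0,0],[0,0,0,-0.0155,-0.0015,0,0],[0,0,0,-0.0155,-0.0015,0,0],[0,0,0,-0.0155,-0.0015,0.02,0],[0,0,0,-0.0155,-0.0015,0.035,0],[0,0,0,-0.0155,-0.0015,0.035,0],[0,0,0,-0.0155,-0.0015,0.035,0]]'; python3 - <<'E'
from h import *
cv2.imwrite("pics/w24.png",ctrl.snapshot("wrist"))
delta([.549,.1238,.139],-11.1)
E
```

```text
clock: 34.53
tool_pos: [0.5496, 0.124, 0.1627]
orientation: [180.0, 0.0, -11.1]
force: [-0.2, -0.2, -0.9]
opening: 0.0379
shift [-0.0011  0.0008  0.0245] turn [-0.    -0.001 -0.   ] | alt [-1.000e-03  0.000e+00  3.141e+00] j6 46.3 grip 0.0379
```

View pics/w24.png

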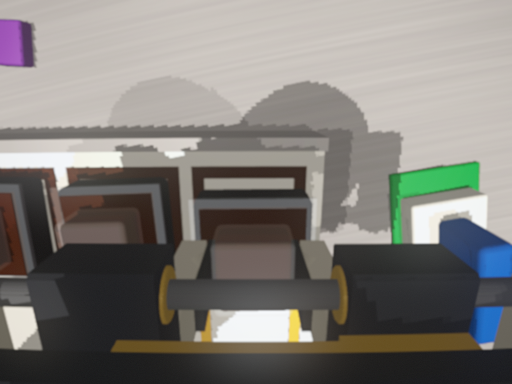

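```bash
python3 -m creep '[[0,0,0,0,0,0.01,0],[0,0,0,0,0,0.018,0],[0,0,0,0,0,0.0225,0],[0,0,0,0,0,0.0245,0],[0,0,0,0,0,0.0245,0],[0,0,0,0,0,0.0245,0],[0,0,0,0,0,0.0245,0.6],[0,0,0,0,0,0.0245,0.6],[0,0,0,0,0,0.0245,0.6],[0,0,0,0,0,0.0245,0.6],[0,0,0,0,0,0.0245,0.6],[0,0,0,0,0,0.0245,0.6]]' && python3 -m creep '[[0,0,0,0,0,-0.02,0.6],[0,0,0,0,0,-0.05,0.6],[0,0,0,0,0,-0.09,0.6],[0,0,0,0,0,-0.12,0.6],[0,0,0,0,0.03,-0.15,0.6],[0,0,0,-0.01,0.06,-0.18,1],[0,0,0,-0.02,0.08,-0.18,1],[0,0,0,-0.02,0.08,-0.18,1]]'; python3 - <<'E'
from h import *
cv2.imwrite("pics/sc25.png",cv2.resize(ctrl.snapshot("scene")[100:260,100:390],None,fx=2.75,fy=2.75,interpolation=cv2.INTER_CUBIC))
delta([.5758,-.3717,.18],-1.7)
E
```

```text
clock: 35.58
tool_pos: [0.5501, 0.1246, 0.1382]
orientation: [-180.0, -0.0, -11.1]
force: [-0.3, 0.2, 0.1]
opening: 0.0527
clock: 36.25
tool_pos: [0.5135, 0.0476, 0.3209]
orientation: [-179.8, -0.2, -11.2]
force: [-0.6, 0.9, -1.5]
opening: 0.0672
shift [0.1418 0.4006 0.1393] turn [-0.002 -0.002 -0.166] | alt [-0.004  0.003  2.976] j6 51.6 grip 0.071
```

View pics/sc25.png

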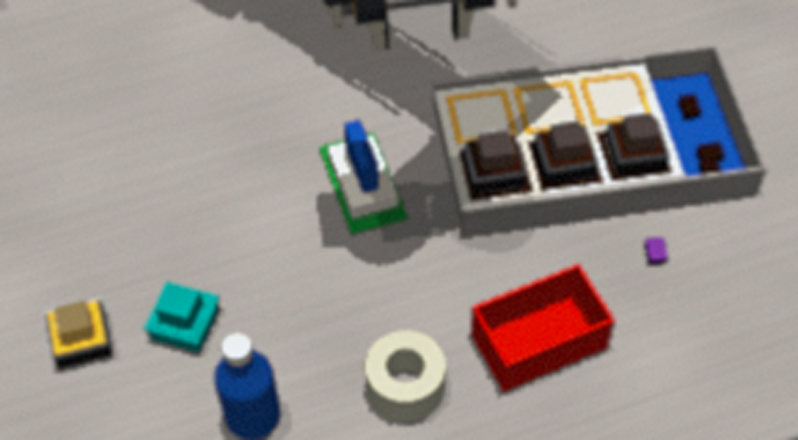

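All three dark cakes are in place. The last one is cream cake B.

```bash
python3 -m creep '[[0,0,0,0.01,0.03,0,1],[0,0,-0.05,0.024,0.067,0,1],[0,0,-0.1,0.037,0.104,0,1],[0,0,-0.166,0.05,0.142,0,1],[0,0,-0.166,0.064,0.18,0,1],[0,0,-0.166,0.077,0.217,0,1],[0,0,-0.166,0.09,0.255,0.01,1],[0,0,-0.166,0.104,0.293,0.03,1],[0,0,-0.166,0.117,0.33,0.06,1],[0,0,-0.166,0.13,0.368,0.09,1],[0,0,-0.166,0.142,0.401,0.115,1],[0,0,-0.166,0.142,0.401,0.139,1]]' && python3 -m creep '[[0,0,0,0,0,0,1],[0,0,0,0,0,0,1]]'; python3 - <<'E'
from h import *
m=ctrl.camera_model("wrist")
cv2.imwrite("pics/w26.png",ctrl.snapshot("wrist"))
delta([.5758,-.3717,.097],-1.7)
print(proj(m,[[.5758,-.3717,.054]]))
E
```

```text
clock: 37.3
tool_pos: [0.5785, -0.3746, 0.1788]
orientation: [179.9, -0.1, -1.6]
force: [1.9, 0.4, 1.0]
opening: 0.0879
clock: 37.47
tool_pos: [0.5758, -0.3713, 0.175]
orientation: [-179.9, 0.4, -1.7]
force: [0.5, 0.1, 1.1]
opening: 0.0874
shift [-0.001   0.0008  0.0807] turn [-0.     0.003  0.001] | alt [-4.00e-03 -1.00e-03 -3.14e+00] j6 104.9 grip 0.0878
[[253.12201167 218.95280494]]
```

View pics/w26.png

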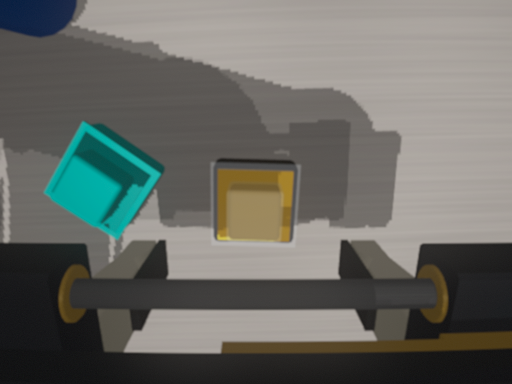

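```bash
python3 -m creep '[[0,0,0,0.001,0,0.01,0.75],[0,0,0,0.001,0,0.02,0.75],[0,0,0,0.001,0,0.035,0.75],[0,0,0,0.001,0,0.05,0.75],[0,0,0,0.001,0,0.065,0.75],[0,0,0,0.001,0,0.075,0.75],[0,0,0,0.001,0,0.08,0.75],[0,0,0,0.001,0,0.08,0],[0,0,0,0.001,0,0.08,0],[0,0,0,0.001,0,0.08,0],[0,0,0,0.001,0,0.08,0],[0,0,0,0.001,0,0.08,0]]' && python3 -m creep '[[0,0,0,0,0,0,0],[0,0,0,0,0,0,0],[0,0,0,0,0,0,0],[0,0,0,0,0,0,0],[0,0,0,0,0,-0.02,0],[0,0,0,0,0,-0.04,0],[0,0,0,0,0,-0.07,0],[0,0,0,0,0,-0.1,0],[0,0,0,0,0,-0.13,0],[0,0,0,0,0,-0.14,0],[0,0,0,0,0,-0.14,0]]'; python3 - <<'E'
from h import *
m=ctrl.camera_model("wrist"); p,R,o=tool()
cv2.imwrite("pics/w27.png",ctrl.snapshot("wrist"))
delta([.4818,.2223,.2],-11.1)
print(proj(m,p+R.apply([[.031,-.031,.07],[.031,.031,.07]])))
E
```

```text
clock: 38.52
tool_pos: [0.5785, -0.3711, 0.1]
orientation: [180.0, -0.1, -1.6]
force: [-0.8, 1.1, 2.5]
opening: 0.0382
clock: 39.43
tool_pos: [0.5792, -0.3715, 0.2427]
orientation: [179.9, -0.3, -1.6]
force: [-0.5, -0.6, -1.8]
opening: 0.0377
shift [-0.1133 -0.5903  0.0398] turn [ 0.    -0.002  0.166] | alt [ 0.004  0.    -2.976] j6 104.9 grip 0.0381
[[189.54564762 196.40294999]
 [314.42903061 196.37935654]]
```

View pics/w27.png

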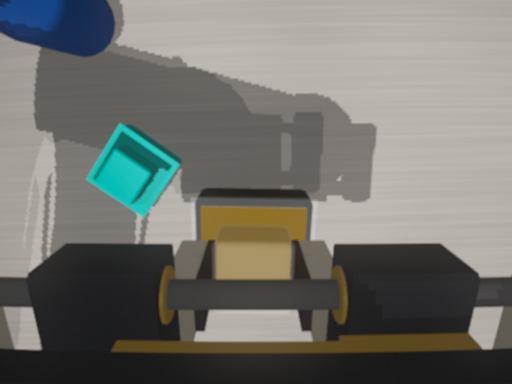

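```bash
python3 -m creep '[[0,0,0.01,-0.003,-0.02,0,0],[0,0,0.03,-0.01,-0.055,0,0],[0,0,0.05,-0.017,-0.09,0,0],[0,0,0.08,-0.024,-0.125,0,0],[0,0,0.11,-0.031,-0.16,0,0],[0,0,0.14,-0.037,-0.195,0,0],[0,0,0.166,-0.044,-0.23,0,0],[0,0,0.166,-0.051,-0.265,0,0],[0,0,0.166,-0.058,-0.3,0,0],[0,0,0.166,-0.065,-0.335,0,0],[0,0,0.166,-0.071,-0.37,0,0],[0,0,0.166,-0.076,-0.395,0,0]]'; python3 - <<'E'
from h import *
delta([.482,.2223,.2],-11.1)
E
```

```text
clock: 40.48
tool_pos: [0.5116, 0.0281, 0.2374]
orientation: [179.9, 0.1, -11.1]
force: [1.2, -0.3, -1.2]
opening: 0.0375
shift [-0.0662 -0.1849  0.0374] turn [0.001 0.003 0.   ] | alt [-4.000e-03  1.000e-03 -3.141e+00] j6 53.9 grip 0.0375
```

```bash
python3 -m creep '[[0,0,0,-0.011,-0.03,0,0],[0,0,0,-0.023,-0.065,0,0],[0,0,0,-0.036,-0.1,0,0],[0,0,0,-0.048,-0.135,0.01,0],[0,0,0,-0.06,-0.17,0.02,0],[0,0,0,-0.066,-0.185,0.037,0],[0,0,0,-0.066,-0.185,0.05,0],[0,0,0,-0.066,-0.185,0.05,0],[0,0,0,-0.066,-0.185,0.05,0],[0,0,0,-0.066,-0.185,0.05,0]]'; python3 - <<'E'
from h import *
cv2.imwrite("pics/w28.png",ctrl.snapshot("wrist"))
delta([.482,.2223,.139],-11.1)
E
```

```text
clock: 41.32
tool_pos: [0.484, 0.2197, 0.1889]
orientation: [179.9, 0.0, -11.1]
force: [1.1, -0.0, -0.0]
opening: 0.0378
shift [-0.0027 -0.0021  0.0504] turn [ 0.    -0.    -0.001] | alt [-0.    -0.     3.141] j6 33.3 grip 0.0378
```

View pics/w28.png

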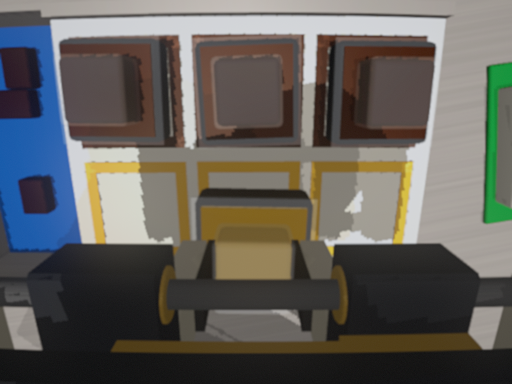

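```bash
python3 -m creep '[[0,0,0,-0.002,-0.002,0.015,0],[0,0,0,-0.002,-0.002,0.03,0],[0,0,0,-0.002,-0.002,0.042,0],[0,0,0,-0.002,-0.002,0.049,0],[0,0,0,-0.002,-0.002,0.0505,0],[0,0,0,-0.002,-0.002,0.0505,0],[0,0,0,-0.002,-0.002,0.0505,0],[0,0,0,-0.002,-0.002,0.0505,0.6],[0,0,0,-0.002,-0.002,0.0505,0.6],[0,0,0,-0.002,-0.002,0.0505,0.6],[0,0,0,-0.002,-0.002,0.0505,0.6],[0,0,0,-0.002,-0.002,0.0505,0.6]]' && python3 -m creep '[[0,0,0,0,0,0,0.6],[0,0,0,0,0,-0.02,0.6],[0,0,0,0,0,-0.05,0.6],[0,0,0,0,0,-0.09,0.6],[0,0,0,0,0,-0.12,0.6],[0,0,0,0,0,-0.15,0.6],[0,0,0,0.02,0,-0.18,0.6],[0,0,0,0.03,0.02,-0.19,0.6],[0,0,0,0.03,0.02,-0.19,0.6],[0,0,0,0.03,0.02,-0.19,0.6]]'; python3 - <<'E'
from h import *
import pickle
pickle.dump(ctrl.camera_model("wrist"),open("w5.pkl","wb"))
im=ctrl.snapshot("wrist");cv2.imwrite("pics/w29.png",im); cv2.imwrite("pics/w29b.png",cv2.resize(im[0:260],None,fx=1.56,fy=1.56,interpolation=cv2.INTER_CUBIC))
E
```

```text
clock: 42.37
tool_pos: [0.4825, 0.2227, 0.1387]
orientation: [-180.0, -0.0, -11.1]
force: [0.3, -0.8, 0.0]
opening: 0.0524
clock: 43.2
tool_pos: [0.5082, 0.1967, 0.3291]
orientation: [-179.9, -0.0, -11.2]
force: [-0.9, 0.4, -0.0]
opening: 0.0529
```

View pics/w29b.png

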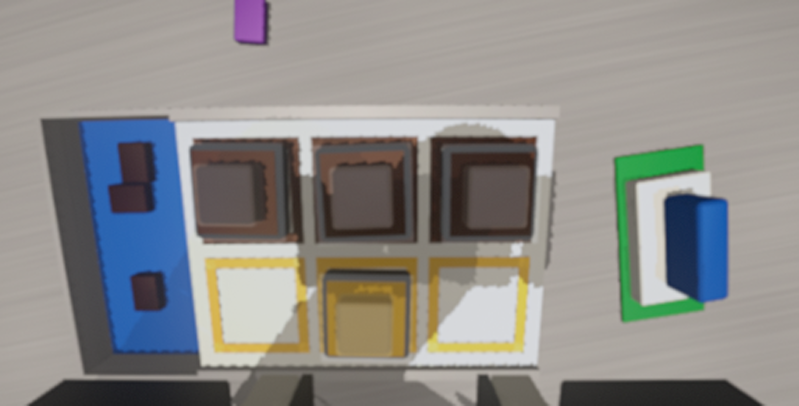

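```bash
python3 - <<'E'
from h import *
import pickle
im=cv2.imread("pics/w29.png"); cv2.imwrite("pics/w29c.png",cv2.resize(im[75:240,105:365],None,fx=3,fy=3,interpolation=cv2.INTER_CUBIC))
cv2.imwrite("pics/s29.png",cv2.resize(ctrl.snapshot("side")[60:384,130:380],None,fx=1.8,fy=1.8))
cv2.imwrite("pics/sc29.png",cv2.resize(ctrl.snapshot("scene")[100:260,100:390],None,fx=2.75,fy=2.75,interpolation=cv2.INTER_CUBIC))
E
```

```text
(no output)
```

View pics/w29c.png

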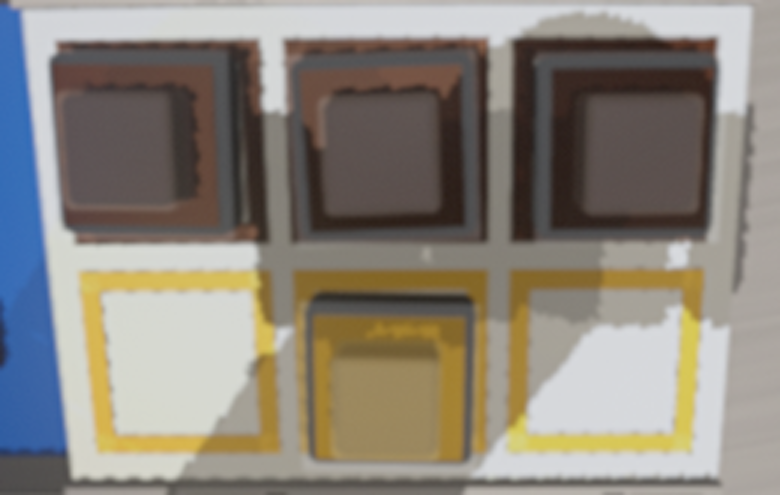

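View pics/s29.png

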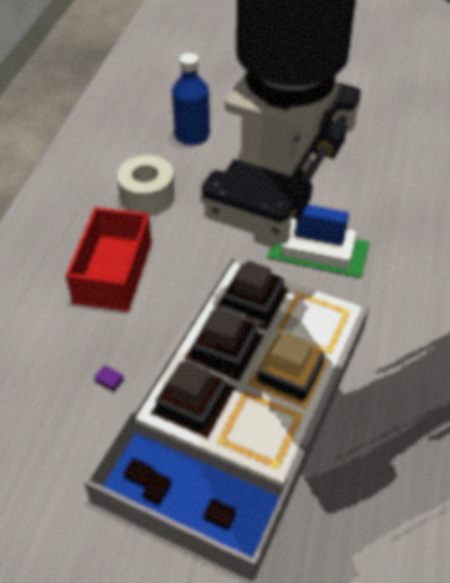

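View pics/sc29.png

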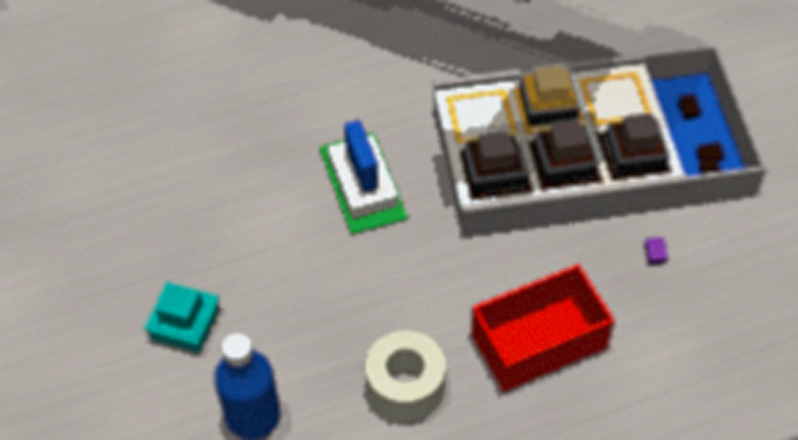

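```bash
python3 - <<'E'
from h import *
import pickle
m=pickle.load(open("w5.pkl","rb")); q=37;L=[];P=[]
e=lambda P:[(105+x/3,75+y/3) for x,y in P]
sq={(-42,84):[(80,272),(270,270),(278,450),(97,452)],(-42,-84):[(511,270),(703,270),(690,450),(508,450)],(-42,0):[(294,271),(488,271),(488,450),(297,452)],(42,84):[(57,42),(262,40),(268,240),(77,240)],(42,0):[(285,41),(487,40),(488,240),(290,240)],(42,-84):[(513,40),(717,38),(712,237),(512,240)]}
for (cx,cy),p in sq.items():
    L+=[(cx+q,cy+q),(cx+q,cy-q),(cx-q,cy-q),(cx-q,cy+q)]; P+=p
b=fit(np.array(L)/1e3,onz(m,e(P),.04)); print(b[:2],b[2].max())
R=lambda a,b:np.array([(a,b),(a,-b),(-a,-b),(-a,b)])/2e3
a=np.radians(b[1])
for n,p in {"d2":[(62,92),(172,88),(180,207),(70,208)],"d1":[(325,95),(440,93),(440,214),(323,216)],"d0":[(583,97),(705,93),(698,214),(583,216)],"c1":[(333,347),(438,347),(436,456),(330,456)]}.items():
    x=fit(R(38,38),onz(m,e(p),.094)); v=x[0]-b[0]
    k={"d2":(.042,.084),"d1":(.042,0),"d0":(.042,-.084),"c1":(-.042,0)}[n]
    print(n,"off mm",((np.array([v@[np.cos(a),np.sin(a)],v@[-np.sin(a),np.cos(a)]])-k)*1e3).round(1),"yaw",round(x[1]-b[1],1))
E
```

```text
(array([0.5228, 0.2139]), np.float64(-11.06)) 3.2
d2 off mm [ 1.6 -2.2] yaw -0.1
d1 off mm [-0.7 -0.7] yaw -0.4
d0 off mm [-0.9  1.1] yaw 1.3
c1 off mm [1.5 0. ] yaw -1.3
```

```bash
python3 -c "
from plant import ctrl
print(ctrl.close_job())"
```

```text
the job is handed in; nothing more can be done
None
```

I've handed in the job; it reports no verdict, but my last checks all agreed. The robot's clock stood at about 43 s of the 208 s allowed.

- **Chips:** I swept the board in two strokes, one for each column. All three chips present lie in the blue trough, and the fingers stayed clear of them.
- **Scraper:** It stands back on its green rest plate. I judged this by eye in the last pictures and did not measure it again.
- **Cakes:** Four were present, three dark and one cream. They stand on the three dark squares and the middle cream square. The last wrist view put each within about 3 mm and 1.5° of its square; the limits are 12 mm and 0.17 rad (about 10°).
- **Left alone:** The bottle, label roll, red bin, turquoise look-alike and purple chip look unmoved in the last pictures.
- **Problems:** I saw no knocked cake and no loss of grip. No check failed at the end. Single corner readings when locating the board were off by up to about 6 mm, but repeat fits of its centre agreed to about 1 to 2 mm.

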